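# Put two hand stamps into the covered block rack

### The arm

A 6-joint arm with a two-finger parallel gripper is mounted at the origin on the work surface. World frame = base frame: x ahead of the robot, y to its left, z up, the work surface at z = 0. Lengths are in m, angles in degrees, forces in N, time in s.
With the tool pointing down it reaches from about 0.375 to 0.9 m from the base axis. Payload 3.1 kg.
Tool frame: the origin (TCP) lies at the very end of the fingers, on their centre line; the grasp point (between the pads) lies 19 mm behind it; z points along the fingers, y is the line along which they close (so a half turn about z gives the same grasp; the last joint's range is limited). The gripper opens to 87 mm and grips with 3 to 60 N. Pads are 19 mm wide; open, the fingers measure 117 mm over their backs; the gripper's body (75 mm by 190 mm) begins 51 mm behind the grasp point.
Start: joints at [58.929, 30.224, 82.088, -0, 67.689, -10.227], TCP at [0.222, 0.584, 0.223] pointing down, gripper open.
Joint ranges: [-176.69, 176.69], [-43.24, 126.21], [12.49, 139.97], [-82, 262], [0, 151.66], [-163.58, 163.58]. Speed limits (degrees/s): [159.86, 159.86, 180, 180, 180, 180].

### API

Orientations are given as a 3x3 rotation matrix whose columns are the frame's x, y, z axes.
In Python, from rig import bot gives the robot as it stands.
- The arm moves only by the tool move_arm, never from a script. Its argument "increments" is a list of rows, each an object with "xyz": the shift along the tool's x, y, z in mm, a list of three; "roll": the turn about the tool's z in rad; "grip": the opening in per cent of the stroke, from 0 (shut) to 100 (fully open). A call has 1 to 5 rows; each row shifts and turns the commanded pose from where the row before left it, along the tool's axes as they then stand; what a row does not reach is not made up. A row lasts 1/12 s, in which the tool goes at most 41.7 mm and 7.16 degrees, less where a joint would pass 70% of its speed; a pose out of reach is approached as far as the arm can. A call is refused whole if a number of a shift passes 41.7 or a number of a turn 0.125, either way. A call with a gripper value outside its range is refused whole. The fingers move at their own pace and stop on an object; the grip force is fixed at half the most. Time passes only in rows, so rows that do not move let the fingers close. It gives the time, the measured TCP pose, the force, the opening and the grip force at its end, in the units of the state.
- bot.read_state(): the state, without advancing time (a new reading comes with each control period).
- bot.capture(name): name is "side" or "top" or "wrist"; returns (picture, depth): 480x640x3 uint8, red, green, blue; 480x640 float32, m along the optical axis (not along the pixel's ray), 0 where there is no reading.
- bot.camera_model(name): a dict with "intrinsics" (3x3 intrinsics, pixels), "rvec" (rotation vector, rad) and "tvec" (3), from world to camera coordinates, as OpenCV has them; the wrist camera has in their place "tool_from_camera" (4x4, takes a point from camera to tool coordinates, whose origin is the TCP and whose axes are the flange's). Camera axes: x right, y down, z forward; pixel columns grow to the right and rows downward; lengths in m; the calibration is good to about 2 mm. A picture is of the moment at which its call begins: read the wrist's pose just before it. camera_model takes no time and is no camera call.
- bot.hand_in(): hands the job in; it is judged then, once.
Trained networks look in the newest picture that a camera, given by its name, has taken for a name from the list of things; names that differ only in an ending like _2 or _b are one class to them, and where a whole thing is asked for, a point or a joint stands for the part that bears it (a point fixed in the world has none). Each returns a list of dicts, best first, with "conf" (0 to 1); they miss things now and then, are a little off and sometimes report something else, mostly with a low value. They report only what shows in the picture. A call takes as long as a camera call. They do not tell look-alikes from the thing itself.
- bot.spot_in(label, camera): "at" ([x, y, z] in m, in the coordinates of the camera as it stood for that picture, good to about 4 mm: the middle of the surface that is visible of it).
- bot.trace(label, camera): "mask" (480x640 bool, what is visible of it).
The state is a dict: "time_s": time; "joint_positions": joint angles; "qvel": joint speeds; "tau": joint torques, N m; "position": TCP position; "tcp_rot": TCP orientation; "force": force on the tool from outside, world axes, zero at the start; "moment": the same for the moment, N m; "opening": opening from 0.0 (shut) to 1.0 (fully open); "grasp_force": force on a finger pad.
Only numpy, scipy, OpenCV 4.12 (cv2) and the standard library are available. Lean on these libraries where they do the work, as an engineer would, in place of code of your own. Each camera call takes 0.05 s, during which the arm holds its last target. There are 200 camera calls.

### The job

Slide the sloping block rack's left-hand cover (as seen from the robot, the one on the lower track) fully behind its right-hand neighbour, leaving the neighbour shut, and then drop the two hand stamps one by one, handle up, all the way down into the uncovered pockets: the round stamp into the round pocket, the square stamp into the square one. Do not tip the stamps over, leave the cover open, and do not disturb the other things on the table.

Things in the scene. Friction and masses are not known exactly. Their poses are not given: they have to be found in the camera images.
- rack_face: Sloping wooden face of the block rack, 150 mm (x, up the slope) by 380 mm (y, along the rack); origin at the middle of the face surface, 136 mm above the table. z is the outward normal, leaning 30 degrees from vertical towards the robot's side. The rack does not move. Rails 22 mm high along the face's upper and lower edges (inner sides at x = +-67 mm). Rack top 193 mm up.
- pocket_round (a point): Centre of the mouth of the round pocket, at rack_face (0, +150, 0) mm, hidden under the lower cover at the start. Bore 52 mm in diameter, 92 mm deep straight down along -z of this frame (same axes as rack_face).
- pocket_square (a point): Centre of the mouth of the square pocket, at rack_face (0, +85, 0) mm, hidden under the lower cover at the start. 52 mm by 52 mm, sides along x and y of this frame (same axes as rack_face), 92 mm deep along -z.
- lower_cover (a joint): Travel (m) of the lower cover: 0 shut, 0.15 fully open (stop). Wood, 198 mm (y) x 128 mm (x) x 6 mm, top 10 mm above the face; shut, it covers the +y half with the pockets. It opens towards -y of rack_face, under the upper cover. Stays where left; about 2 N moves it, light damping. Starts 0 to 40 mm open.
- upper_cover (a joint): Travel (m) of the upper cover: 0 shut, as at the start; it must stay shut. Same size, top 19 mm above the face; shut, it covers y from -190 to +8 mm of rack_face, where the rack is solid (no pockets). It would open towards +y. Its own pull rib near its -y end rises 40 mm above the face.
- lower_grip (a point): Point on the lower cover's pull rib, 4 mm below the rib's top and 36 mm above the rack face; axes as rack_face. The rib is an upright wooden bar 12 mm thick (y), 70 mm long (x), standing 30 mm above the cover's top, near the cover's outer (+y) end. The rib goes with the cover and stops about 14 mm short of the upper cover's edge.
- round_mid (a point): Centre (half-way up) of the round hand stamp: turned wood, 85 mm tall, standing on its round head of 46 mm diameter and 30 mm height, with a round handle 25 mm in diameter and 55 mm long above it. z axis points to the handle's end. About 0.12 kg.
- square_mid (a point): Centre (half-way up) of the square hand stamp: wood, 85 mm tall, standing on its square head 46 x 46 mm, 30 mm high, with a square handle 24 x 24 mm, 55 mm long above it; all sides along its x and y. z axis points to the handle's end. About 0.13 kg.
- flat_stamp: Bystander: oblong hand stamp, head 70 x 28 x 30 mm, round handle, 75 mm tall; origin at its underside. It has no pocket here.
- flower_block: Bystander: printing block 110 x 75 mm with a bridge handle, 70 mm tall; origin at its underside.
- dye_jar: Bystander: jar 68 mm in diameter, 110 mm tall; origin at its underside.
- paste_can: Bystander: can 72 mm in diameter, 100 mm tall; origin at its underside.
- bowl: Bystander: steel bowl 120 mm across, 50 mm tall; origin at its underside.
- brush: Bystander: brush lying on the table; origin at its underside.
Things that resemble listed ones, but are neither listed nor needed, are in the scene too. What is shaped like the part that bears round_mid but red or yellow is not meant. Leave any yellow look-alike of the part that bears square_mid alone.

How it is judged (in metres and radians):
On the way, in this order (a step that is already met when the one before it is completed fails the run):
1. the lower cover is slid fully behind the upper one, before any stamp goes in (value of joint lower_cover above 0.135 m), for 0.2 s.
2. a stamp is home in its pocket (((z of round_mid in the frame of pocket_round below -0.043 m and x of round_mid in the frame of pocket_round between -0.01 and 0.01 m and y of round_mid in the frame of pocket_round between -0.01 and 0.01 m and angle between the z axis of round_mid and the z axis of pocket_round, either way round below 0.2 rad) or (z of square_mid in the frame of pocket_square below -0.043 m and x of square_mid in the frame of pocket_square between -0.01 and 0.01 m and y of square_mid in the frame of pocket_square between -0.01 and 0.01 m and angle between the z axis of square_mid and the z axis of pocket_square, either way round below 0.2 rad))), for 0.2 s.
At the end, for the whole second after the job is handed in: The lower cover is open by more than 135 mm, the upper cover is within 20 mm of shut, and each stamp is handle up in the pocket of its own shape, down to within about 6 mm of the pocket's floor, within 10 mm of the pocket's axis sideways, and within 0.2 rad of its direction (value of joint lower_cover above 0.135 m and value of joint upper_cover below 0.02 m and angle between each of round_mid, square_mid's own z axis and vertical below 0.8 rad and z of round_mid in the frame of pocket_round below -0.043 m and x of round_mid in the frame of pocket_round between -0.01 and 0.01 m and y of round_mid in the frame of pocket_round between -0.01 and 0.01 m and angle between the z axis of round_mid and the z axis of pocket_round, either way round below 0.2 rad and z of square_mid in the frame of pocket_square below -0.043 m and x of square_mid in the frame of pocket_square between -0.01 and 0.01 m and y of square_mid in the frame of pocket_square between -0.01 and 0.01 m and angle between the z axis of square_mid and the z axis of pocket_square, either way round below 0.2 rad); the robot touches nothing.
It fails at once if a hand stamp is tipped over (angle between any of round_mid, square_mid's own z axis and vertical above 1.2 rad).
It fails at once if another thing on the table is shifted more than 30 mm (distance of any of flat_stamp, flower_block, dye_jar, paste_can, bowl, brush from where it was at the start of the episode above 0.03 m).
It also fails if it takes over 72 s, if anything falls off the work surface, if the arm or the gripper's body presses on something with over 40 N, if the wrist force passes 120 N, or if a joint passes its speed limit or range.

## Working session

There is one attempt and no reset: what is moved stays moved. The work goes in short steps, Python scripts to look and compute and a tool call to move; the robot and the scene stay as the last step left them, time stands still between calls to the robot, and variables do not carry over. Pictures are saved under pics/ and viewed, at most 10 in all, crops included, and the job is handed in when it is done.

Besides the shell and the picture viewer there is one more tool, called after "Emit:" by a JSON object that holds its "fn" and its "kwargs", one argument or row to a line. move_arm: Moves the arm, as the interface text tells. Its arguments: {"type":"object","properties":{"increments":{"type":"array"}},"required":["increments"]}

```bash
ls; mkdir -p pics
cat > h.py <<'E'
import numpy as np, cv2
from rig import bot
def cam(name, st=None):
    m=bot.camera_model(name); K=np.array(m["intrinsics"])
    if "rvec" in m:
        R=cv2.Rodrigues(np.array(m["rvec"],float))[0]; t=np.array(m["tvec"],float).ravel()
        return K,R.T,-R.T@t   # world = Rw@c + tw
    T=np.array(m["tool_from_camera"]); st=st or bot.read_state()
    R=np.array(st["tcp_rot"]); p=np.array(st["position"])
    return K,R@T[:3,:3],R@T[:3,3]+p
def cloud(depth,K,R,t):
    v,u=np.mgrid[:480,:640]
    c=np.stack([(u-K[0,2])/K[0,0]*depth,(v-K[1,2])/K[1,1]*depth,depth],-1)
    return c@R.T+t
def save(n,p): cv2.imwrite(f"pics/{n}.png",p[...,::-1])
E
python3 - <<'E'
from h import *
np.set_printoptions(precision=4,suppress=True)
print(bot.read_state())
for n in ["top","side"]:
    c=cam(n); p,d=bot.capture(n); save(n+"0",p); np.savez(f"{n}0.npz",p=p,d=d)
    print(n,c[2],c[1][:,2])
    for l in ["round_mid","square_mid","lower_grip","rack_face","lower_cover","upper_cover"]:
        for o in bot.spot_in(l,n):
            q=np.array(o["at"]); uv=c[0]@q; print(l,round(o["conf"],2),(uv[:2]/uv[2]).astype(int),c[1]@q+c[2])
E
```

```text
pics
{'time_s': 0.0, 'joint_positions': array([ 58.9283,  30.2776,  82.1545,   0.0003,  67.6875, -10.2273]), 'qvel': array([-0.0225,  0.021 ,  0.0014, -0.0183,  0.0391,  0.0379]), 'tau': array([  0.0006, -44.0026, -17.66  ,   0.0634,   0.0583,  -0.0002]), 'position': array([0.222 , 0.5835, 0.2216]), 'tcp_rot': array([[-0.9345,  0.3558, -0.0011],
       [ 0.3558,  0.9345, -0.0018],
       [ 0.0004, -0.0021, -1.    ]]), 'force': array([ 1.1679,  0.2027, -0.3627]), 'moment': array([ 0.0184,  0.0233, -0.0292]), 'grasp_force': 0.0, 'opening': 1.0029660164560321}
top [ 0.4042 -0.0094  1.721 ] [ 0.0688 -0.0112 -0.9976]
round_mid 0.79 [407 288] [ 0.3788 -0.318   0.0307]
round_mid 0.74 [356 240] [ 0.5205 -0.1728  0.0274]
round_mid 0.67 [388 257] [ 0.4681 -0.2636  0.0301]
square_mid 0.72 [406 184] [ 0.6839 -0.3235  0.0255]
square_mid 0.6 [381 213] [ 0.6006 -0.2458  0.0274]
lower_grip 0.65 [240 224] [0.5617 0.1565 0.14  ]
rack_face 0.69 [273 217] [0.5778 0.0659 0.1462]
lower_cover 0.87 [238 224] [0.5598 0.161  0.1492]
upper_cover 0.91 [306 223] [ 0.5592 -0.0237  0.1561]
upper_cover 0.4 [273 217] [0.5778 0.066  0.146 ]
side [ 0.4093 -0.9453  0.9802] [ 0.0902  0.7255 -0.6823]
round_mid 0.96 [309 358] [ 0.4671 -0.2832  0.0232]
round_mid 0.86 [329 320] [ 0.5219 -0.1907  0.0259]
square_mid 0.96 [374 346] [ 0.6081 -0.2702  0.0264]
square_mid 0.85 [421 370] [ 0.6904 -0.3397  0.0269]
lower_grip 0.54 [327 178] [0.5596 0.1715 0.1438]
rack_face 0.72 [343 227] [ 0.5751 -0.015   0.1408]
upper_cover 0.9 [340 228] [ 0.5629 -0.0361  0.1569]
```

View pics/top0.png

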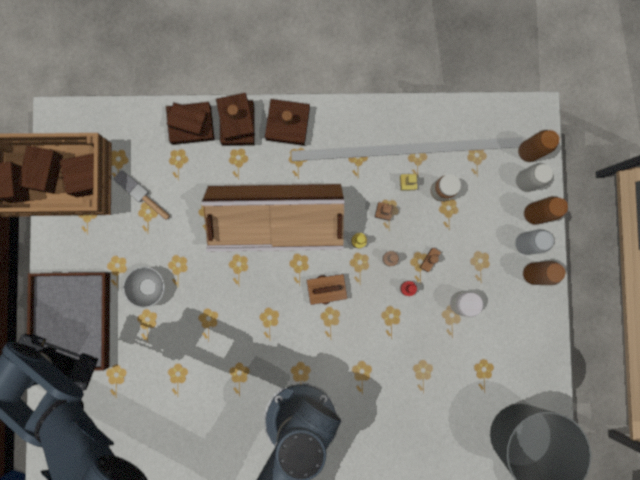

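View pics/side0.png

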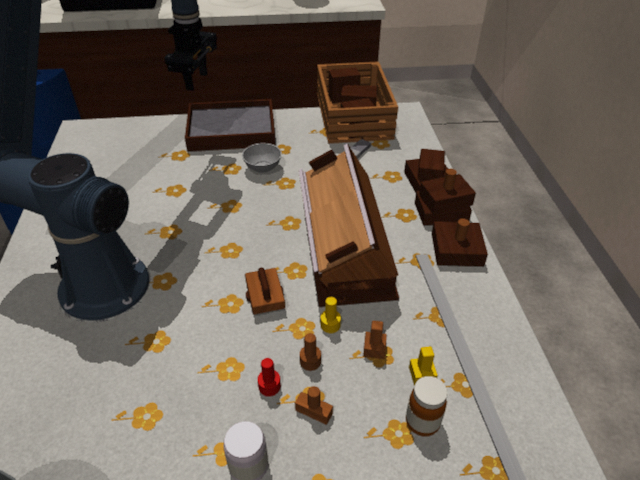

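Side view: plain-wood round stamp at (310,352) with red (268,378) and yellow (331,315) look-alikes. The plain-wood square is at (375,340), with a yellow one at (424,365), and the flat stamp is at (314,405). I choose the two plain-wood ones, at (391,257) and (384,211) in the top view. Next I check them in one crop and fit the rack from depth.

Run:
```python
from h import *
np.set_printoptions(precision=4,suppress=True)
z=np.load("top0.npz"); zs=np.load("side0.npz")
cr=zs["p"][280:430,240:460]; save("crop",cv2.resize(cr,None,fx=3.5,fy=3.5,interpolation=cv2.INTER_CUBIC))
for n,f in [("top",z),("side",zs)]:
    P=cloud(f["d"],*cam(n)); ok=f["d"]>0
    print(n,"table z",np.median(P[...,2][ok&(abs(P[...,0]-.4)<.05)&(abs(P[...,1])<.08)]))
    for l in ["upper_cover","lower_cover"]:
        o=bot.trace(l,n)
        if not o: print(l,"none"); continue
        m=cv2.erode(o[0]["mask"].astype(np.uint8),np.ones((5,5)))>0; m&=ok
        Q=P[m]; 
        for _ in range(4):
            A=np.c_[Q[:,:2],np.ones(len(Q))]; s=np.linalg.lstsq(A,Q[:,2],rcond=None)[0]; r=Q[:,2]-A@s; Q=Q[abs(r)<max(.004,0)+0.01*(_<2)]
        nn=np.array([-s[0],-s[1],1]); nn/=np.linalg.norm(nn)
        print(l,o[0]["conf"],len(Q),"n",nn,"yaw",np.degrees(np.arctan2(-nn[1],-nn[0])),"tilt",np.degrees(np.arccos(nn[2])),Q.mean(0),Q.min(0),Q.max(0),r.std())
    M=ok&(P[...,2]>.10)&(P[...,0]>.4)&(P[...,0]<.75)&(P[...,1]<.3)&(P[...,1]>-.25)
    Q=P[M]; print("rack",len(Q),np.percentile(Q,[0.5,99.5],axis=0))
    print(cv2.minAreaRect(Q[:,:2].astype(np.float32)))
    for nm,x0,y0 in [("round",.468,-.27),("square",.603,-.252)]:
        M=ok&(abs(P[...,0]-x0)<.04)&(abs(P[...,1]-y0)<.04)
        for lo,hi in [(.02,.045),(.06,.1)]:
            Q=P[M&(P[...,2]>lo)&(P[...,2]<hi)]
            if len(Q)>4: print(nm,lo,len(Q),Q.mean(0),Q.min(0),Q.max(0),cv2.minAreaRect(Q[:,:2].astype(np.float32)))
```

```text
top table z 0.0009333242551987642
upper_cover 0.82 1728 n [-0.5016 -0.0042  0.8651] yaw 0.4845023188546534 tilt 30.104096639968738 [ 0.5586 -0.0211  0.1529] [ 0.5067 -0.118   0.1197] [0.6066 0.0686 0.1835] 0.0020912475776740246
lower_cover 0.87 1398 n [-0.5037 -0.004   0.8639] yaw 0.4506223498050274 tilt 30.24316555909788 [0.562  0.1594 0.1446] [0.5115 0.081  0.1128] [0.6071 0.2445 0.1737] 0.0020718245246723957
rack 8902 [[ 0.4917 -0.1217  0.1017]
 [ 0.6735  0.2545  0.1965]]
((0.5838078260421753, 0.06691313534975052), (0.18623481690883636, 0.3813345730304718), 0.2311134934425354)
round 0.02 119 [ 0.4672 -0.2664  0.0297] [ 0.4472 -0.2932  0.0205] [ 0.4886 -0.2479  0.0435] ((0.4678906500339508, -0.2705758512020111), (0.045207440853118896, 0.04140408709645271), 89.35054016113281)
round 0.06 67 [ 0.4682 -0.2691  0.083 ] [ 0.4571 -0.2821  0.0633] [ 0.4804 -0.2585  0.092 ] ((0.46849337220191956, -0.26971060037612915), (0.022184379398822784, 0.023212669417262077), 79.5291519165039)
square 0.02 155 [ 0.6058 -0.2495  0.0302] [ 0.5829 -0.281   0.0201] [ 0.6372 -0.2269  0.043 ] ((0.609725296497
[... 987 characters left out ...]
0665283, -0.27725908160209656), (0.040579479187726974, 0.0439889132976532), 81.70443725585938)
round 0.06 165 [ 0.4687 -0.278   0.0765] [ 0.4576 -0.288   0.0602] [ 0.4808 -0.2625  0.0851] ((0.46920856833457947, -0.27545687556266785), (0.02504829503595829, 0.022348744794726372), 83.86978912353516)
square 0.02 335 [ 0.6076 -0.2645  0.0281] [ 0.5822 -0.2869  0.02  ] [ 0.6357 -0.228   0.0448] ((0.6094139814376831, -0.2577670216560364), (0.048203758895397186, 0.0470304936170578), 71.59477233886719)
square 0.06 175 [ 0.6083 -0.2616  0.0771] [ 0.5956 -0.2717  0.0608] [ 0.6226 -0.244   0.087 ] ((0.6094338893890381, -0.25775155425071716), (0.027550416067242622, 0.0237139705568552), 73.84258270263672)
```

View pics/crop.png

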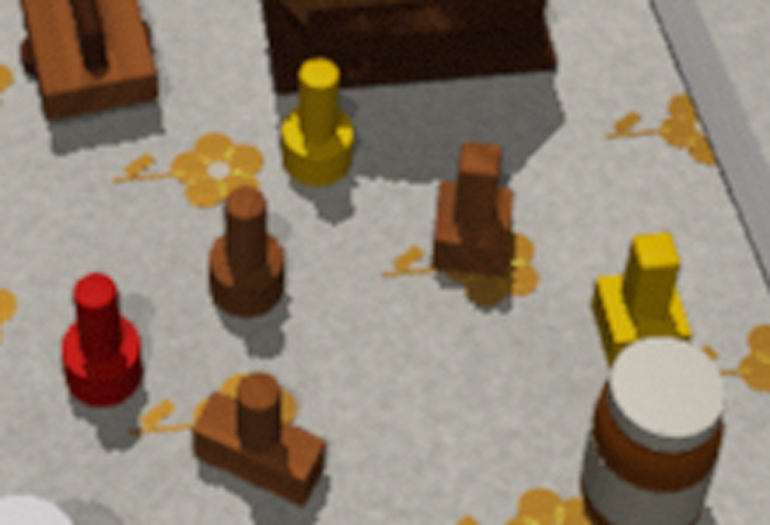

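The crop shows the plain round stamp at (247,250) and the plain square stamp at (475,215), and the coloured look-alikes are set apart from both. Now I move above the lower cover.

Emit:
{"fn": "move_arm", "kwargs": {
  "increments": [
    {"xyz": [0,0,-40],"roll": -0.1235,"grip": 0},
    {"xyz": [0,0,-40],"roll": -0.1235,"grip": 0},
    {"xyz": [0,0,-40],"roll": -0.1235,"grip": 0},
    {"xyz": [-25,-29,0],"roll": 0,"grip": 0},
    {"xyz": [-25,-29,0],"roll": 0,"grip": 0}
  ]
}}

```text
time_s: 1.32
position: [0.2732, 0.5284, 0.3463]
tcp_rot: [[-1.0, -0.011, 0.005], [-0.011, 1.0, 0.007], [-0.005, 0.007, -1.0]]
force: [1.2, -0.9, -0.8]
opening: 0.708
grasp_force: 0.0
```

Emit:
{"fn": "move_arm", "kwargs": {
  "increments": [
    {"xyz": [-25,-29,0],"roll": 0,"grip": 0},
    {"xyz": [-25,-29,0],"roll": 0,"grip": 0},
    {"xyz": [-25,-29,0],"roll": 0,"grip": 0},
    {"xyz": [-25,-29,0],"roll": 0,"grip": 0},
    {"xyz": [-25,-29,0],"roll": 0,"grip": 0}
  ]
}}

```text
time_s: 1.73
position: [0.3995, 0.3807, 0.3428]
tcp_rot: [[-1.0, -0.007, 0.0], [-0.007, 1.0, 0.0], [-0.0, 0.0, -1.0]]
force: [0.5, 1.0, 0.2]
opening: 0.323
grasp_force: 0.0
```

Emit:
{"fn": "move_arm", "kwargs": {
  "increments": [
    {"xyz": [-25,-29,0],"roll": 0,"grip": 0},
    {"xyz": [-25,-29,0],"roll": 0,"grip": 0},
    {"xyz": [-25,-29,0],"roll": 0,"grip": 0},
    {"xyz": [0,0,0],"roll": 0,"grip": 0},
    {"xyz": [0,0,0],"roll": 0,"grip": 0}
  ]
}}

```text
time_s: 2.15
position: [0.4756, 0.2941, 0.3424]
tcp_rot: [[-1.0, -0.002, -0.0], [-0.002, 1.0, 0.0], [0.0, 0.0, -1.0]]
force: [-0.2, 0.5, -0.1]
opening: 0.017
grasp_force: 0.0
```

Run:
```python
from h import *
np.set_printoptions(precision=4,suppress=True)
st=bot.read_state(); print(st["time_s"],st["position"],st["tcp_rot"],st["joint_positions"],st["force"])
c=cam("wrist",st); print(c[2],c[1]); p,d=bot.capture("wrist"); save("w1",p); np.savez("w1.npz",p=p,d=d)
P=cloud(d,*c)
for l in ["lower_grip","lower_cover","upper_cover"]:
    for o in bot.trace(l,"wrist")[:2]:
        m=cv2.erode(o["mask"].astype(np.uint8),np.ones((5,5)))>0; m&=d>0; Q=P[m]
        print(l,o["conf"],len(Q),np.median(Q,0),np.percentile(Q,[1,99],axis=0))
```

```text
2.15 [0.4756 0.2941 0.3424] [[-1.     -0.0024 -0.0003]
 [-0.0024  1.      0.0002]
 [ 0.0003  0.0002 -1.    ]] [ 20.2776  18.2689  82.4059   0.0158  79.3366 -69.8639] [-0.1588  0.4521 -0.1203]
[0.4108 0.2933 0.5061] [[-0.0019  0.9707  0.2403]
 [ 1.      0.0016  0.0014]
 [ 0.0009  0.2403 -0.9707]]
lower_grip 0.61 7560 [0.5296 0.1158 0.1276] [[0.5115 0.0759 0.1166]
 [0.6137 0.2468 0.1761]]
lower_cover 0.8 7482 [0.5295 0.1156 0.1276] [[0.5115 0.076  0.1166]
 [0.6136 0.2463 0.1759]]
upper_cover 0.6 7640 [0.5408 0.0396 0.144 ] [[ 0.5054 -0.0045  0.1233]
 [ 0.6116  0.075   0.1851]]
```

View pics/w1.png

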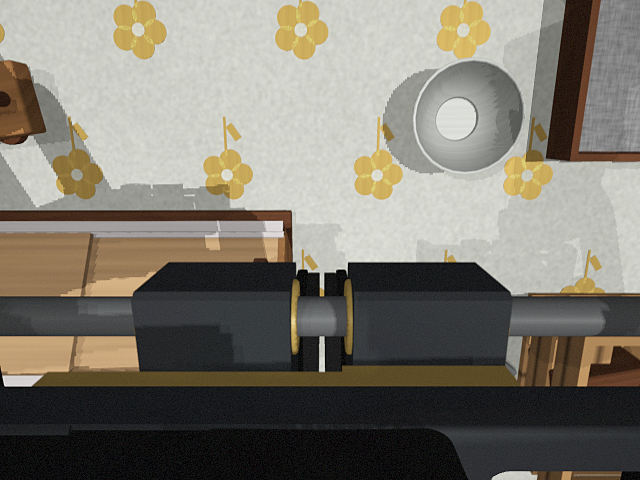

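Wrist view: the rack's near-left corner is at about (290,212) and the upper cover's edge at about (90,240). The gripper hides the lower rib, so I take the rib from the top and side clouds.

Run:
```python
from h import *
np.set_printoptions(precision=4,suppress=True)
C=np.array([.5685,.0655,.136]); a=np.radians(.3); Rz=np.array([[np.cos(a),-np.sin(a),0],[np.sin(a),np.cos(a),0],[0,0,1]])
s,c=.5,np.sqrt(.75); R=Rz@np.array([[c,0,-s],[0,1,0],[s,0,c]])
for n in ["top","side"]:
    f=np.load(n+"0.npz"); P=cloud(f["d"],*cam(n)); L=(P-C)@R
    M=(f["d"]>0)&(abs(L[...,0])<50e-3)&(L[...,2]>.026)&(L[...,2]<.06)
    for sgn in (1,-1):
        Q=L[M&(sgn*L[...,1]>.09)&(abs(L[...,1])<.3)]; print(n,sgn,len(Q),np.median(Q,0),np.percentile(Q,[3,97],axis=0))
f=np.load("w1.npz"); st=bot.read_state(); 
P=cloud(f["d"],*cam("wrist",st)); L=(P-C)@R
ok=(f["d"]>0)&(abs(L[...,2])<.03)&(abs(L[...,0]+.06)<.02)
row=L[ok]; print("rail end y",row[:,1].max(), np.percentile(row[:,1],99.5))
# cover step: height vs y
for x0 in (-.045,-.035): 
  m=ok&(abs(L[...,0]-x0)<.004)
  for y in np.arange(-.02,.03,.002):
    q=L[m&(abs(L[...,1]-y)<.001)]; 
    if len(q): print(x0,round(y,3),np.round(np.median(q[:,2]),4),end="; ")
```

```text
top 1 134 [0.0022 0.1718 0.0397] [[-0.0325  0.1665  0.0282]
 [ 0.0344  0.1785  0.0454]]
top -1 163 [ 0.0007 -0.1745  0.039 ] [[-0.0356 -0.1828  0.0262]
 [ 0.0428 -0.1041  0.047 ]]
side 1 165 [-0.0007  0.1656  0.0344] [[-0.0339  0.1608  0.0268]
 [ 0.032   0.176   0.0397]]
side -1 244 [-0.0006 -0.1838  0.0364] [[-0.0348 -0.188   0.027 ]
 [ 0.0314 -0.1749  0.0405]]
rail end y 0.1947947085609666 0.19453004981811087
-0.045 -0.02 0.0214; -0.045 -0.018 0.0217; -0.045 -0.016 0.0214; -0.045 -0.014 0.0218; -0.045 -0.012 0.0216; -0.045 -0.01 0.0214; -0.045 -0.008 0.021; -0.045 -0.006 0.0215; -0.045 -0.004 0.0219; -0.045 -0.002 0.0215; -0.045 -0.0 0.0217; -0.045 0.002 0.0211; -0.045 0.004 0.0213; -0.045 0.006 0.0214; -0.045 0.008 0.0216; -0.045 0.01 0.0214; -0.045 0.012 0.0185; -0.045 0.014 0.0128; -0.045 0.016 0.0128; -0.045 0.018 0.0128; -0.045 0.02 0.0126; -0.045 0.022 0.0123; -0.045 0.024 0.0127; -0.045 0.026 0.0122; -0.045 0.028 0.0129;
```

Emit:
{"fn": "move_arm", "kwargs": {
  "increments": [
    {"xyz": [-27,-5,10],"roll": 0,"grip": 0},
    {"xyz": [-27,-5,20],"roll": 0,"grip": 0},
    {"xyz": [-26,-4,25],"roll": 0,"grip": 0},
    {"xyz": [0,0,36],"roll": 0,"grip": 0},
    {"xyz": [0,0,36],"roll": 0,"grip": 0}
  ]
}}

```text
time_s: 2.77
position: [0.5557, 0.2837, 0.2151]
tcp_rot: [[-1.0, -0.008, 0.004], [-0.008, 1.0, 0.001], [-0.004, 0.001, -1.0]]
force: [-0.3, -0.3, 0.0]
opening: 0.004
grasp_force: 0.0
```

Emit:
{"fn": "move_arm", "kwargs": {
  "increments": [
    {"xyz": [0,0,36],"roll": 0,"grip": 0},
    {"xyz": [0,0,21],"roll": 0,"grip": 0},
    {"xyz": [0,0,0],"roll": 0,"grip": 0},
    {"xyz": [0,0,0],"roll": 0,"grip": 0}
  ]
}}

```text
time_s: 3.1
position: [0.5531, 0.2834, 0.1577]
tcp_rot: [[-1.0, -0.009, -0.003], [-0.009, 1.0, -0.001], [0.003, -0.001, -1.0]]
force: [0.6, 0.1, -0.4]
opening: 0.004
grasp_force: 0.0
```

Emit:
{"fn": "move_arm", "kwargs": {
  "increments": [
    {"xyz": [0,-12,0],"roll": 0,"grip": 0},
    {"xyz": [0,-12,0],"roll": 0,"grip": 0},
    {"xyz": [0,-12,0],"roll": 0,"grip": 0},
    {"xyz": [0,-12,0],"roll": 0,"grip": 0},
    {"xyz": [0,-12,0],"roll": 0,"grip": 0}
  ]
}}

```text
time_s: 3.52
position: [0.5558, 0.2212, 0.1602]
tcp_rot: [[-1.0, -0.006, 0.003], [-0.006, 1.0, 0.001], [-0.003, 0.001, -1.0]]
force: [0.6, 2.3, 1.7]
opening: 0.007
grasp_force: 1.1
```

Emit:
{"fn": "move_arm", "kwargs": {
  "increments": [
    {"xyz": [0,-14,0],"roll": 0,"grip": 0},
    {"xyz": [0,-14,0],"roll": 0,"grip": 0},
    {"xyz": [0,-14,0],"roll": 0,"grip": 0},
    {"xyz": [0,-14,0],"roll": 0,"grip": 0},
    {"xyz": [0,-14,0],"roll": 0,"grip": 0}
  ]
}}

```text
time_s: 3.93
position: [0.5552, 0.1507, 0.1586]
tcp_rot: [[-1.0, -0.006, 0.0], [-0.006, 1.0, -0.0], [0.0, -0.0, -1.0]]
force: [0.2, 1.9, 1.9]
opening: 0.006
grasp_force: 1.3
```

Emit:
{"fn": "move_arm", "kwargs": {
  "increments": [
    {"xyz": [0,-10,0],"roll": 0,"grip": 0},
    {"xyz": [0,-8,0],"roll": 0,"grip": 0},
    {"xyz": [0,-6,0],"roll": 0,"grip": 0},
    {"xyz": [0,-4,0],"roll": 0,"grip": 0},
    {"xyz": [0,0,0],"roll": 0,"grip": 0}
  ]
}}

```text
time_s: 4.35
position: [0.5551, 0.1234, 0.1582]
tcp_rot: [[-1.0, -0.006, -0.001], [-0.006, 1.0, -0.001], [0.001, -0.001, -1.0]]
force: [0.5, -0.2, -0.5]
opening: 0.002
grasp_force: 0.0
```

Emit:
{"fn": "move_arm", "kwargs": {
  "increments": [
    {"xyz": [0,-4,0],"roll": 0,"grip": 0},
    {"xyz": [0,-3,0],"roll": 0,"grip": 0},
    {"xyz": [0,-3,0],"roll": 0,"grip": 0},
    {"xyz": [0,0,0],"roll": 0,"grip": 0}
  ]
}}

```text
time_s: 4.68
position: [0.5551, 0.114, 0.1582]
tcp_rot: [[-1.0, -0.007, -0.001], [-0.007, 1.0, -0.0], [0.001, -0.0, -1.0]]
force: [-0.1, 1.0, -0.2]
opening: 0.003
grasp_force: 0.3
```

Emit:
{"fn": "move_arm", "kwargs": {
  "increments": [
    {"xyz": [0,-2,0],"roll": 0,"grip": 0},
    {"xyz": [0,-2,0],"roll": 0,"grip": 0},
    {"xyz": [0,0,0],"roll": 0,"grip": 0}
  ]
}}

```text
time_s: 4.93
position: [0.5552, 0.1106, 0.1583]
tcp_rot: [[-1.0, -0.006, -0.001], [-0.006, 1.0, 0.001], [0.001, 0.001, -1.0]]
force: [0.8, 2.2, -1.9]
opening: 0.007
grasp_force: 1.2
```

Emit:
{"fn": "move_arm", "kwargs": {
  "increments": [
    {"xyz": [0,-3,0],"roll": 0,"grip": 0},
    {"xyz": [0,-3,0],"roll": 0,"grip": 0},
    {"xyz": [0,0,0],"roll": 0,"grip": 0}
  ]
}}

```text
time_s: 5.18
position: [0.5552, 0.1104, 0.1585]
tcp_rot: [[-1.0, -0.003, 0.0], [-0.003, 1.0, 0.012], [-0.0, 0.012, -1.0]]
force: [0.1, 19.9, -2.2]
opening: 0.008
grasp_force: 9.6
```

Emit:
{"fn": "move_arm", "kwargs": {
  "increments": [
    {"xyz": [0,12,0],"roll": 0,"grip": 0},
    {"xyz": [0,5,-38],"roll": 0,"grip": 0},
    {"xyz": [-10,15,-36],"roll": 0,"grip": 0},
    {"xyz": [-10,15,-36],"roll": 0,"grip": 0},
    {"xyz": [-10,15,-36],"roll": 0,"grip": 0}
  ]
}}

```text
time_s: 5.6
position: [0.5853, 0.1663, 0.3065]
tcp_rot: [[-1.0, -0.006, 0.0], [-0.006, 1.0, -0.002], [-0.0, -0.002, -1.0]]
force: [1.4, 0.7, -0.4]
opening: 0.006
grasp_force: 0.0
```

Emit:
{"fn": "move_arm", "kwargs": {
  "increments": [
    {"xyz": [-15,15,-34],"roll": 0,"grip": 0},
    {"xyz": [-20,5,0],"roll": 0,"grip": 0},
    {"xyz": [0,0,0],"roll": 0,"grip": 0},
    {"xyz": [0,0,0],"roll": 0,"grip": 0},
    {"xyz": [0,0,0],"roll": 0,"grip": 0}
  ]
}}

```text
time_s: 6.02
position: [0.6188, 0.186, 0.3371]
tcp_rot: [[-1.0, -0.006, -0.004], [-0.006, 1.0, -0.001], [0.004, -0.001, -1.0]]
force: [-0.1, -0.0, -1.2]
opening: 0.004
grasp_force: 0.0
```

Run:
```python
from h import *
np.set_printoptions(precision=4,suppress=True)
st=bot.read_state(); print(st["time_s"],st["position"],st["force"])
c=cam("wrist",st); p,d=bot.capture("wrist"); save("w2",p); np.savez("w2.npz",p=p,d=d,K=c[0],R=c[1],t=c[2])
P=cloud(d,*c)
C=np.array([.5685,.0685,.136]); a=np.radians(.3); Rz=np.array([[np.cos(a),-np.sin(a),0],[np.sin(a),np.cos(a),0],[0,0,1]])
s,k=.5,np.sqrt(.75); R=Rz@np.array([[k,0,-s],[0,1,0],[s,0,k]])
L=(P-C)@R
S=L[(abs(L[...,0])<.06)&(L[...,1]>.05)&(L[...,1]<.185)&(abs(L[...,2])<.008)&(d>0)]
print("face",len(S),np.median(S,0)); A=np.c_[S[:,:2],np.ones(len(S))]; print(np.linalg.lstsq(A,S[:,2],rcond=None)[0])
deep=((L[...,2]<-.012)&(abs(L[...,0])<.05)&(L[...,1]>.04)&(L[...,1]<.185)&(d>0)).astype(np.uint8)
n,lab,stt,ce=cv2.connectedComponentsWithStats(deep)
zf=np.median(S[:,2])
for i in range(1,n):
    if stt[i,4]<300: continue
    cs=max(cv2.findContours((lab==i).astype(np.uint8),cv2.RETR_EXTERNAL,cv2.CHAIN_APPROX_NONE)[0],key=len)[:,0].astype(float)
    ray=np.c_[(cs-[c[0][0,2],c[0][1,2]])/[c[0][0,0],c[0][1,1]],np.ones(len(cs))]@c[1].T
    o=(c[2]-C)@R; r=ray@R; q=o+r*((zf-o[2])/r[:,2])[:,None]
    print(stt[i],q.min(0),q.max(0),(q.min(0)+q.max(0))/2,cv2.minAreaRect(q[:,:2].astype(np.float32)))
```

```text
6.0167 [0.6188 0.186  0.3371] [-0.1331 -0.0447 -1.1822]
face 14201 [-0.0045  0.1196  0.0017]
[0.0037 0.0009 0.0013]
[ 254  131   60   48 2772] [-0.0172  0.0598  0.0017] [0.0269 0.1095 0.0017] [0.0049 0.0847 0.0017] ((0.004853604361414909, 0.0846380740404129), (0.04413037374615669, 0.049651455134153366), 0.04095074161887169)
[ 329  131   59   48 2115] [-0.0173  0.1229  0.0017] [0.0269 0.1722 0.0017] [0.0048 0.1476 0.0017] ((0.005513705313205719, 0.14777317643165588), (0.04674271494150162, 0.04535188525915146), 47.26637268066406)
```

View pics/w2.png

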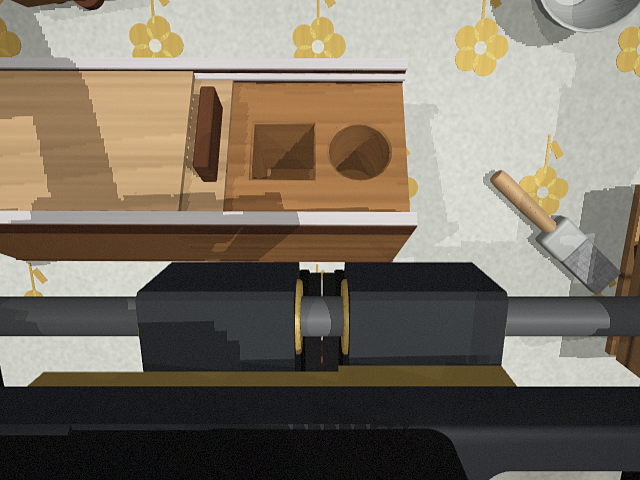

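The wrist view shows the cover open, with the square pocket at (284,152) and the round pocket at (360,152). I compute their centres from the outline pixels.

```bash
cat >> h.py <<'E'
C=np.array([.5685,.0685,.136]); _a=np.radians(.3); _Rz=np.array([[np.cos(_a),-np.sin(_a),0],[np.sin(_a),np.cos(_a),0],[0,0,1]])
RR=_Rz@np.array([[np.sqrt(.75),0,-.5],[0,1,0],[.5,0,np.sqrt(.75)]])
E
python3 - <<'E'
from h import *
np.set_printoptions(precision=4,suppress=True)
f=np.load("w2.npz"); K,R,t=f["K"],f["R"],f["t"]
g=f["p"].astype(float).mean(2)
for nm,(u,v) in {"sq":(284,152),"rd":(360,152)}.items():
    r=g[v-8:v+9].mean(0); c=g[:,u-8:u+9].mean(1)
    dr=np.diff(r); dc=np.diff(c)
    e=[u-45+np.argmin(dr[u-45:u-20]),u+20+np.argmax(dr[u+20:u+45])]; w=[v-40+np.argmin(dc[v-40:v-15]),v+15+np.argmax(dc[v+15:v+40])]
    uv=np.array([[e[0]+.5,v],[e[1]+.5,v],[u,w[0]+.5],[u,w[1]+.5]]); print(nm,uv.tolist())
    for z in (0,.0015):
        ray=np.c_[(uv-[K[0,2],K[1,2]])/[K[0,0],K[1,1]],np.ones(4)]@R.T@RR; o=(t-C)@RR
        q=o+ray*((z-o[2])/ray[:,2])[:,None]; print(q[:2,1],q[2:,0],"centre y",q[:2,1].mean(),"x",q[2:,0].mean())
E
```

```text
sq [[252.5, 152.0], [315.5, 152.0], [284.0, 123.5], [284.0, 179.5]]
[0.0575 0.1114] [-0.0256  0.0275] centre y 0.084464673114435 x 0.000980403340632291
[0.0578 0.1114] [-0.0247  0.0282] centre y 0.08461474918886076 x 0.0017701672031308485
rd [[328.5, 152.0], [388.5, 152.0], [360.0, 124.5], [360.0, 179.5]]
[0.1225 0.1739] [-0.0246  0.0275] centre y 0.1482206146923621 x 0.00142910218195344
[0.1225 0.1736] [-0.0237  0.0282] centre y 0.148074424332639 x 0.002216780993201342
```

Emit:
{"fn": "move_arm", "kwargs": {
  "increments": [
    {"xyz": [-3,-40,-1],"roll": 0,"grip": 0},
    {"xyz": [-3,-40,-1],"roll": 0,"grip": 0},
    {"xyz": [-3,-40,-1],"roll": 0,"grip": 0},
    {"xyz": [-3,-40,-1],"roll": 0,"grip": 0},
    {"xyz": [-3,-40,-1],"roll": 0,"grip": 0}
  ]
}}

```text
time_s: 6.48
position: [0.6348, -0.0151, 0.3426]
tcp_rot: [[-1.0, -0.007, -0.003], [-0.007, 1.0, 0.0], [0.003, 0.0, -1.0]]
force: [0.7, 0.2, 0.0]
opening: 0.006
grasp_force: 0.0
```

Emit:
{"fn": "move_arm", "kwargs": {
  "increments": [
    {"xyz": [-3,-40,-1],"roll": 0,"grip": 0},
    {"xyz": [-3,-40,-1],"roll": 0,"grip": 0},
    {"xyz": [-3,-40,-1],"roll": 0,"grip": 0},
    {"xyz": [-3,-40,-1],"roll": 0,"grip": 0},
    {"xyz": [-3,-40,-1],"roll": 0,"grip": 0}
  ]
}}

```text
time_s: 6.9
position: [0.6511, -0.2151, 0.3476]
tcp_rot: [[-1.0, -0.006, -0.003], [-0.006, 1.0, 0.001], [0.003, 0.001, -1.0]]
force: [0.3, 0.4, 0.2]
opening: 0.006
grasp_force: 0.0
```

Emit:
{"fn": "move_arm", "kwargs": {
  "increments": [
    {"xyz": [0,-40,0],"roll": 0,"grip": 50},
    {"xyz": [0,0,0],"roll": 0,"grip": 50},
    {"xyz": [0,0,0],"roll": 0,"grip": 50},
    {"xyz": [0,0,0],"roll": 0,"grip": 50}
  ]
}}

```text
time_s: 7.23
position: [0.6518, -0.2529, 0.3474]
tcp_rot: [[-1.0, -0.006, -0.002], [-0.006, 1.0, 0.002], [0.002, 0.002, -1.0]]
force: [-0.6, 0.1, -0.3]
opening: 0.224
grasp_force: 0.0
```

```bash
cat >> h.py <<'E'
def look(tag):
    st=bot.read_state(); print(st["time_s"],st["position"],st["tcp_rot"][:,1],st["joint_positions"],st["force"])
    c=cam("wrist",st); p,d=bot.capture("wrist"); save(tag,p); np.savez(tag+".npz",p=p,d=d,K=c[0],R=c[1],t=c[2])
    return c,p,d,cloud(d,*c)
E
python3 - <<'E'
from h import *
np.set_printoptions(precision=4,suppress=True)
c,p,d,P=look("w3")
for l in ["square_mid","round_mid"]:
    for o in bot.trace(l,"wrist"):
        m=o["mask"]&(d>0); Q=P[m]; col=p[m].mean(0)
        print(l,o["conf"],len(Q),col)
        for lo,hi in [(.024,.04),(.079,.095)]:
            q=Q[(Q[:,2]>lo)&(Q[:,2]<hi)]
            if len(q)>20: print("  ",lo,len(q),np.median(q,0),cv2.minAreaRect(q[:,:2].astype(np.float32)))
E
```

```text
7.2333 [ 0.6518 -0.2529  0.3474] [-0.0055  1.      0.002 ] [ -30.3495   31.0102   60.6374    0.0245   88.5315 -120.6659] [-0.5967  0.0948 -0.3335]
square_mid 0.68 1699 [162.0465 117.1124  73.0312]
   0.024 1082 [ 0.6065 -0.2534  0.0314] ((0.6102693676948547, -0.253176212310791), (0.04574251174926758, 0.04597898945212364), 75.32583618164062)
   0.079 561 [ 0.6103 -0.2534  0.0861] ((0.6102405190467834, -0.2532898485660553), (0.023944025859236717, 0.024001944810152054), 75.6691665649414)
square_mid 0.63 1768 [189.2698 171.4055  53.9802]
   0.024 814 [ 0.685  -0.3172  0.0313] ((0.6964377164840698, -0.3281432092189789), (0.046303845942020416, 0.04582652077078819), 1.1128143072128296)
   0.079 520 [ 0.6954 -0.3276  0.086 ] ((0.6963388919830322, -0.32835814356803894), (0.02361706830561161, 0.0239274725317955), 0.16514575481414795)
round_mid 0.81 1668 [118.0893  82.4742  49.8963]
   0.024 881 [ 0.4788 -0.2677  0.0313] ((0.47294187545776367, -0.2697533667087555), (0.03890398144721985, 0.04442348703742027), 4.370265007019043)
   0.079 405 [ 0.4742 -0.2697  0.0859] ((0.47478625178337097, -0.26986196637153625), (0.024221820756793022, 0.014056192710995674), 89.51612854003906)
round_mid 0.7 1695 [180.3646 166.6785  57.469 ]
   0.024 800 [ 0.5318 -0.1862  0.0313] ((0.5255277156829834, -0.17972829937934875), (0.044843174517154694, 0.04090198501944542), 38.74624252319336)
   0.079 567 [ 0.5247 -0.1787  0.0861] ((0.524749219417572, -0.1783241182565689), (0.02366572804749012, 0.023588117212057114), 3.565169334411621)
```

View pics/w3.png

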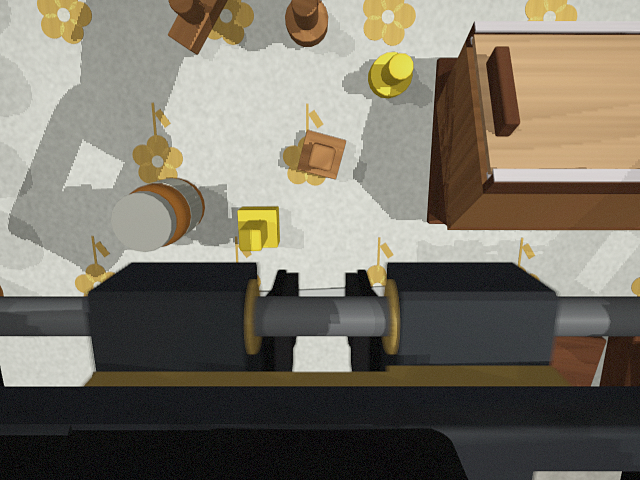

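Wrist view: the plain square stamp at (322,155), centre (0.610,-0.253), sides at 75.5°. The plain round stamp is at (306,20), centre about (0.4695,-0.270), and the yellow ones are elsewhere. The tool can't be tilted, so I'll grip each stamp high and let it swivel between the pads against a pocket lip. Round first.

Emit:
{"fn": "move_arm", "kwargs": {
  "increments": [
    {"xyz": [36.5,-3.2,14],"roll": 0,"grip": 52},
    {"xyz": [36.5,-3.2,14],"roll": 0,"grip": 52},
    {"xyz": [36.5,-3.2,14],"roll": 0,"grip": 52},
    {"xyz": [36.5,-3.2,14],"roll": 0,"grip": 52},
    {"xyz": [36.2,-3.1,14],"roll": 0,"grip": 52}
  ]
}}

```text
time_s: 7.8
position: [0.4695, -0.2683, 0.2784]
tcp_rot: [[-1.0, -0.01, 0.0], [-0.01, 1.0, -0.001], [-0.0, -0.001, -1.0]]
force: [0.1, -0.8, 0.5]
opening: 0.519
grasp_force: 0.0
```

Emit:
{"fn": "move_arm", "kwargs": {
  "increments": [
    {"xyz": [0,0,38],"roll": 0,"grip": 52},
    {"xyz": [0,0,38],"roll": 0,"grip": 52},
    {"xyz": [0,0,38],"roll": 0,"grip": 52},
    {"xyz": [0,0,10],"roll": 0,"grip": 52},
    {"xyz": [0,0,0],"roll": 0,"grip": 52}
  ]
}}

```text
time_s: 8.22
position: [0.4694, -0.2677, 0.1523]
tcp_rot: [[-1.0, -0.008, -0.005], [-0.008, 1.0, 0.005], [0.005, 0.005, -1.0]]
force: [1.6, -0.2, 0.2]
opening: 0.518
grasp_force: 0.0
```

Emit:
{"fn": "move_arm", "kwargs": {
  "increments": [
    {"xyz": [0,-2,30],"roll": 0,"grip": 52},
    {"xyz": [0,0,30],"roll": 0,"grip": 52},
    {"xyz": [0,0,25],"roll": 0,"grip": 52},
    {"xyz": [0,0,18],"roll": 0,"grip": 52},
    {"xyz": [0,0,0],"roll": 0,"grip": 52}
  ]
}}

```text
time_s: 8.63
position: [0.4711, -0.2715, 0.0506]
tcp_rot: [[-1.0, -0.008, -0.002], [-0.008, 1.0, 0.002], [0.002, 0.002, -1.0]]
force: [-0.9, 0.1, 0.2]
opening: 0.517
grasp_force: 0.0
```

Emit:
{"fn": "move_arm", "kwargs": {
  "increments": [
    {"xyz": [0,0,0],"roll": 0,"grip": 15},
    {"xyz": [0,0,0],"roll": 0,"grip": 15},
    {"xyz": [0,0,0],"roll": 0,"grip": 15},
    {"xyz": [0,0,0],"roll": 0,"grip": 15},
    {"xyz": [0,0,0],"roll": 0,"grip": 15}
  ]
}}

```text
time_s: 9.05
position: [0.4717, -0.2726, 0.053]
tcp_rot: [[-1.0, -0.007, 0.002], [-0.007, 1.0, -0.002], [-0.002, -0.002, -1.0]]
force: [1.3, 1.8, 5.6]
opening: 0.282
grasp_force: 29.5
```

Emit:
{"fn": "move_arm", "kwargs": {
  "increments": [
    {"xyz": [0,0,-25],"roll": 0,"grip": 15},
    {"xyz": [0,0,-40],"roll": 0,"grip": 15},
    {"xyz": [0,0,-40],"roll": 0,"grip": 15},
    {"xyz": [0,0,-40],"roll": 0,"grip": 15},
    {"xyz": [0,0,-40],"roll": 0,"grip": 15}
  ]
}}

```text
time_s: 9.47
position: [0.4703, -0.2718, 0.2386]
tcp_rot: [[-1.0, -0.007, -0.0], [-0.007, 1.0, 0.0], [0.0, 0.0, -1.0]]
force: [0.0, -0.2, -1.2]
opening: 0.281
grasp_force: 29.5
```

Emit:
{"fn": "move_arm", "kwargs": {
  "increments": [
    {"xyz": [-5,15,-30],"roll": 0,"grip": 15},
    {"xyz": [-6,30,0],"roll": 0,"grip": 15},
    {"xyz": [-6,38,0],"roll": 0,"grip": 15},
    {"xyz": [-6,38,0],"roll": 0,"grip": 15},
    {"xyz": [-6,38,0],"roll": 0,"grip": 15}
  ]
}}

```text
time_s: 9.88
position: [0.4984, -0.1116, 0.2671]
tcp_rot: [[-1.0, -0.005, 0.001], [-0.005, 1.0, -0.0], [-0.001, -0.0, -1.0]]
force: [0.8, -0.2, -1.2]
opening: 0.283
grasp_force: 29.5
```

Emit:
{"fn": "move_arm", "kwargs": {
  "increments": [
    {"xyz": [-6,38,0],"roll": 0,"grip": 15},
    {"xyz": [-6,38,0],"roll": 0,"grip": 15},
    {"xyz": [-6,38,0],"roll": 0,"grip": 15},
    {"xyz": [-6,38,0],"roll": 0,"grip": 15},
    {"xyz": [-6,38,0],"roll": 0,"grip": 15}
  ]
}}

```text
time_s: 10.3
position: [0.5271, 0.079, 0.2668]
tcp_rot: [[-1.0, -0.007, 0.0], [-0.007, 1.0, -0.0], [-0.0, -0.0, -1.0]]
force: [0.9, -0.6, -1.2]
opening: 0.279
grasp_force: 29.5
```

Emit:
{"fn": "move_arm", "kwargs": {
  "increments": [
    {"xyz": [0,38,0],"roll": 0,"grip": 15},
    {"xyz": [0,30,0],"roll": 0,"grip": 15},
    {"xyz": [0,0,0],"roll": 0,"grip": 15},
    {"xyz": [0,0,0],"roll": 0,"grip": 15},
    {"xyz": [0,0,0],"roll": 0,"grip": 15}
  ]
}}

```text
time_s: 10.72
position: [0.5267, 0.1448, 0.2665]
tcp_rot: [[-1.0, -0.007, -0.0], [-0.007, 1.0, -0.001], [0.0, -0.001, -1.0]]
force: [0.1, 0.3, -1.0]
opening: 0.281
grasp_force: 29.5
```

Run:
```python
from h import *
np.set_printoptions(precision=4,suppress=True)
c,p,d,P=look("w4"); st=bot.read_state(); T=np.array(st["position"]); Rt=np.array(st["tcp_rot"])
L=(P-T)@Rt   # tool frame
M=(d>0)&(abs(L[...,0])<.05)&(abs(L[...,1])<.035)&(L[...,2]>.0)&(L[...,2]<.075)
Q=L[M]; print(len(Q)); 
for z in np.arange(0,.075,.006):
    q=Q[abs(Q[:,2]-z)<.003]; 
    if len(q)>5: print(round(z,3),len(q),np.percentile(q[:,:2],[2,98],axis=0).ravel())
for n in ("side",):
    p,d=bot.capture(n); save("s2",p[100:400,200:500]); 
    for o in bot.trace("round_mid",n):
        P=cloud(d,*cam(n)); q=P[o["mask"]&(d>0)]; print(o["conf"],p[o["mask"]].mean(0),np.percentile(q,[2,50,98],axis=0).ravel())
```

```text
10.7167 [0.5267 0.1448 0.2665] [-0.0074  1.     -0.0009] [  3.6776  21.2228  90.3831  -0.0531  68.4128 -86.7252] [ 0.13    0.2502 -1.0309]
4182
0.0 106 [ 0.0056 -0.011   0.0154  0.0123]
0.006 210 [ 0.0061 -0.0102  0.0153  0.0121]
0.012 186 [ 0.0059 -0.0103  0.0153  0.0126]
0.018 1389 [ 0.0033 -0.0158  0.024   0.0221]
0.024 1657 [ 0.0022 -0.0198  0.0252  0.0202]
0.03 194 [ 0.0139 -0.0173  0.0257  0.0212]
0.036 175 [ 0.0139 -0.0164  0.0257  0.0215]
0.042 155 [ 0.0143 -0.0165  0.0256  0.0213]
0.048 110 [ 0.014  -0.0161  0.0257  0.0214]
0.87 [63.1343 40.7514 25.66  ] [0.5014 0.1179 0.0004 0.5207 0.1286 0.2358 0.5435 0.4236 0.2579]
0.87 [116.6495  92.3754   8.0142] [ 0.5024 -0.2047 -0.0008  0.5219 -0.1917  0.0284  0.5428 -0.1423  0.083 ]
0.72 [118.8107  17.5994  15.7634] [ 0.3608 -0.3468  0.0001  0.381  -0.3342  0.0288  0.4014 -0.3112  0.0836]
```

Emit:
{"fn": "move_arm", "kwargs": {
  "increments": [
    {"xyz": [-5,3,35],"roll": 0,"grip": 15},
    {"xyz": [-5,2,30],"roll": 0,"grip": 15},
    {"xyz": [0,0,15],"roll": 0,"grip": 15},
    {"xyz": [0,0,0],"roll": 0,"grip": 15},
    {"xyz": [0,0,0],"roll": 0,"grip": 15}
  ]
}}

```text
time_s: 11.28
position: [0.5369, 0.1492, 0.186]
tcp_rot: [[-1.0, -0.005, -0.002], [-0.005, 1.0, -0.0], [0.002, -0.0, -1.0]]
force: [0.2, -0.2, -1.0]
opening: 0.28
grasp_force: 29.5
```

Emit:
{"fn": "move_arm", "kwargs": {
  "increments": [
    {"xyz": [0,0,4],"roll": 0,"grip": 15},
    {"xyz": [0,0,3],"roll": 0,"grip": 15},
    {"xyz": [0,0,0],"roll": 0,"grip": 15}
  ]
}}

```text
time_s: 11.53
position: [0.5375, 0.1501, 0.1802]
tcp_rot: [[-1.0, -0.006, 0.001], [-0.006, 1.0, 0.0], [-0.001, 0.0, -1.0]]
force: [-0.4, 0.2, -1.3]
opening: 0.284
grasp_force: 29.5
```

Emit:
{"fn": "move_arm", "kwargs": {
  "increments": [
    {"xyz": [0,0,2],"roll": 0,"grip": 15},
    {"xyz": [0,0,1],"roll": 0,"grip": 15},
    {"xyz": [0,0,0],"roll": 0,"grip": 15}
  ]
}}

```text
time_s: 11.78
position: [0.5371, 0.1503, 0.1768]
tcp_rot: [[-1.0, -0.007, 0.0], [-0.007, 1.0, 0.0], [-0.0, 0.0, -1.0]]
force: [0.1, -0.0, -1.1]
opening: 0.277
grasp_force: 29.5
```

Emit:
{"fn": "move_arm", "kwargs": {
  "increments": [
    {"xyz": [0,0,2],"roll": 0,"grip": 15},
    {"xyz": [0,0,1],"roll": 0,"grip": 15},
    {"xyz": [0,0,0],"roll": 0,"grip": 15}
  ]
}}

```text
time_s: 12.03
position: [0.5377, 0.1509, 0.1755]
tcp_rot: [[-1.0, -0.007, 0.002], [-0.007, 1.0, 0.001], [-0.002, 0.001, -1.0]]
force: [-1.8, 1.1, 8.0]
opening: 0.28
grasp_force: 29.6
```

Emit:
{"fn": "move_arm", "kwargs": {
  "increments": [
    {"xyz": [0,0,1.5],"roll": 0,"grip": 15},
    {"xyz": [0,0,0],"roll": 0,"grip": 15}
  ]
}}

```text
time_s: 12.2
position: [0.538, 0.1515, 0.1752]
tcp_rot: [[-1.0, -0.007, 0.003], [-0.007, 1.0, 0.002], [-0.003, 0.002, -1.0]]
force: [-4.6, 2.6, 15.0]
opening: 0.277
grasp_force: 29.9
```

Emit:
{"fn": "move_arm", "kwargs": {
  "increments": [
    {"xyz": [4,0,1.5],"roll": 0,"grip": 15},
    {"xyz": [4,0,1.5],"roll": 0,"grip": 15},
    {"xyz": [4,0,1.5],"roll": 0,"grip": 15},
    {"xyz": [0,0,0],"roll": 0,"grip": 15}
  ]
}}

```text
time_s: 12.53
position: [0.5273, 0.1518, 0.1713]
tcp_rot: [[-1.0, -0.006, 0.008], [-0.006, 1.0, 0.003], [-0.008, 0.003, -1.0]]
force: [-3.0, 2.9, 15.6]
opening: 0.278
grasp_force: 30.0
```

```bash
cat >> h.py <<'E'
def tilt(tag):
    c,p,d,P=look(tag); st=bot.read_state(); T=np.array(st["position"]); Rt=np.array(st["tcp_rot"])
    L=(P-T)@Rt
    M=(d>0)&(L[...,0]>.003)&(L[...,0]<.09)&(abs(L[...,1])<.015)&(L[...,2]>-.01)&(L[...,2]<.07)
    Q=L[M]
    for z in np.arange(-.01,.07,.004):
        q=Q[abs(Q[:,2]-z)<.002]
        if len(q)>5: print(round(z,3),len(q),np.percentile(q[:,0],[2,50,98]))
E
python3 - <<'E'
from h import *
np.set_printoptions(precision=4,suppress=True)
tilt("w5")
E
```

```text
12.5333 [0.5273 0.1518 0.1713] [-0.0065  1.      0.003 ] [  4.3138  28.0955  96.4629   0.1696  54.9814 -86.1521] [-3.0379  2.9434 15.5873]
-0.01 78 [0.0061 0.0101 0.015 ]
-0.006 137 [0.0053 0.0098 0.0144]
-0.002 125 [0.0043 0.0097 0.0139]
0.002 65 [0.0046 0.012  0.0132]
0.006 61 [0.0069 0.0114 0.0127]
0.01 59 [0.0045 0.0105 0.012 ]
0.014 55 [0.0055 0.0102 0.0112]
0.018 151 [0.0032 0.0066 0.0128]
0.022 1585 [0.0046 0.013  0.0193]
0.026 44 [0.0145 0.0189 0.02  ]
0.03 32 [0.014  0.0182 0.0192]
0.034 33 [0.013  0.0172 0.0188]
0.038 27 [0.0132 0.0168 0.018 ]
0.042 42 [0.0121 0.0164 0.0287]
0.046 781 [0.0162 0.0296 0.0337]
0.05 440 [0.0148 0.0343 0.036 ]
0.054 604 [0.0191 0.0218 0.0359]
0.058 24 [0.023  0.024  0.0242]
0.062 232 [0.0089 0.0122 0.0156]
0.066 316 [0.0122 0.0147 0.0163]
```

It swivels as planned, now at about 9°. I continue along the arc.

Emit:
{"fn": "move_arm", "kwargs": {
  "increments": [
    {"xyz": [4,0,1.8],"roll": 0,"grip": 15},
    {"xyz": [4,0,2],"roll": 0,"grip": 15},
    {"xyz": [3.5,0,2],"roll": 0,"grip": 15},
    {"xyz": [0,0,0],"roll": 0,"grip": 15}
  ]
}}

```text
time_s: 12.92
position: [0.5143, 0.1515, 0.1639]
tcp_rot: [[-1.0, -0.007, 0.004], [-0.007, 1.0, 0.002], [-0.004, 0.002, -1.0]]
force: [-3.4, 2.9, 10.1]
opening: 0.276
grasp_force: 30.0
```

Emit:
{"fn": "move_arm", "kwargs": {
  "increments": [
    {"xyz": [3.5,0,2.5],"roll": 0,"grip": 15},
    {"xyz": [3.5,0,2.5],"roll": 0,"grip": 15},
    {"xyz": [3.5,0,2.5],"roll": 0,"grip": 15},
    {"xyz": [0,0,0],"roll": 0,"grip": 15}
  ]
}}

```text
time_s: 13.25
position: [0.5058, 0.1511, 0.1575]
tcp_rot: [[-1.0, -0.007, 0.008], [-0.007, 1.0, 0.002], [-0.008, 0.002, -1.0]]
force: [-1.1, 2.1, 14.9]
opening: 0.283
grasp_force: 30.0
```

Run:
```python
from h import *
np.set_printoptions(precision=4,suppress=True)
tilt("w6")
```

```text
13.25 [0.5058 0.1511 0.1575] [-0.0068  1.      0.0017] [  4.4561  27.8765 100.109    0.0823  51.5274 -85.9846] [-1.0533  2.1257 14.9328]
-0.01 16 [0.009  0.0093 0.0097]
-0.006 29 [0.009  0.0093 0.0097]
-0.002 26 [0.009  0.0093 0.0096]
0.03 159 [0.0053 0.0069 0.0091]
0.034 918 [0.0062 0.0104 0.014 ]
0.038 152 [0.0125 0.014  0.0146]
```

Run:
```python
from h import *
np.set_printoptions(precision=4,suppress=True)
f=np.load("w6.npz"); save("w6c",cv2.resize(f["p"][180:420,200:440],None,fx=2.4,fy=2.4))
st=bot.read_state(); P=cloud(f["d"],f["K"],f["R"],f["t"]); L=(P-st["position"])@st["tcp_rot"]
M=(f["d"]>0)&(L[...,0]>.004)&(L[...,0]<.03)&(abs(L[...,1])<.012)&(L[...,2]>.026)&(L[...,2]<.042)
Q=L[M]; print(np.polyfit(Q[:,0],Q[:,2],1),len(Q))
```

```text
[0.6123 0.0276] 957
```

View pics/w6c.png

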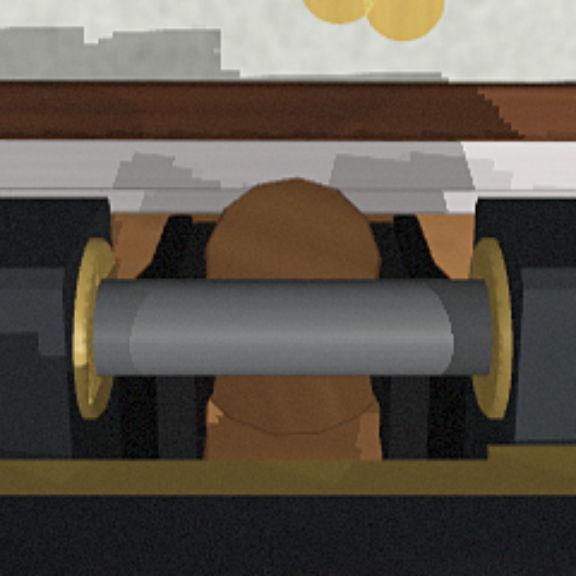

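The crop shows the tilted handle end between the fingers at about (293,250), and the fitted head slope is 31°, flush with the face. I lift along the normal and go over the round pocket.

Emit:
{"fn": "move_arm", "kwargs": {
  "increments": [
    {"xyz": [3,0,-5],"roll": 0,"grip": 15},
    {"xyz": [3,0,-5],"roll": 0,"grip": 15},
    {"xyz": [-11,21,-6],"roll": 0,"grip": 15},
    {"xyz": [-11,21,-6],"roll": 0,"grip": 15},
    {"xyz": [-11,21,-6],"roll": 0,"grip": 15}
  ]
}}

```text
time_s: 13.72
position: [0.5293, 0.2136, 0.1824]
tcp_rot: [[-1.0, -0.006, -0.001], [-0.006, 1.0, -0.0], [0.001, -0.0, -1.0]]
force: [0.9, 0.1, -2.0]
opening: 0.283
grasp_force: 30.0
```

Emit:
{"fn": "move_arm", "kwargs": {
  "increments": [
    {"xyz": [0,0,0],"roll": 0,"grip": 15},
    {"xyz": [0,0,0],"roll": 0,"grip": 15},
    {"xyz": [0,0,0],"roll": 0,"grip": 15}
  ]
}}

```text
time_s: 13.97
position: [0.5283, 0.2128, 0.1816]
tcp_rot: [[-1.0, -0.007, -0.003], [-0.007, 1.0, -0.001], [0.003, -0.001, -1.0]]
force: [-1.1, -0.9, -1.1]
opening: 0.276
grasp_force: 30.0
```

```bash
cat >> h.py <<'E'
def tilt2(tag):
    c,p,d,P=look(tag); st=bot.read_state(); L=(P-st["position"])@np.array(st["tcp_rot"])
    M=(d>0)&(L[...,0]>.004)&(L[...,0]<.03)&(abs(L[...,1])<.012)&(L[...,2]>.022)&(L[...,2]<.046)
    Q=L[M]; s=np.polyfit(Q[:,0],Q[:,2],1); print("tilt",np.degrees(np.arctan(s[0])),s[1],len(Q))
    h=abs(L[...,2]-.03)<.015; q=L[h&(L[...,0]>0)&(L[...,0]<.02)&(abs(L[...,1])<.04)&(d>0)]; print("y",np.percentile(q[:,1],[1,99]))
E
python3 - <<'E'
from h import *
np.set_printoptions(precision=4,suppress=True)
tilt2("w7")
E
```

```text
13.9667 [0.5283 0.2128 0.1816] [-0.0072  1.     -0.0009] [ 10.7188  28.9682  92.459   -0.0297  58.7284 -79.6807] [-1.1283 -0.9082 -1.1118]Traceback (most recent call last):
  File "<stdin>", line 3, in <module>
  File "h.py", line 33, in tilt2
    Q=L[M]; s=np.polyfit(Q[:,0],Q[:,2],1); print("tilt",np.degrees(np.arctan(s[0])),s[1],len(Q))
              ~~~~~~~~~~^^^^^^^^^^^^^^^^^
    raise TypeError("expected non-empty vector for x")
TypeError: expected non-empty vector for x
```

Run:
```python
from h import *
np.set_printoptions(precision=4,suppress=True)
f=np.load("w7.npz"); st=bot.read_state()
p,d=bot.capture("side"); c=cam("side")
P=cloud(d,*c)
for o in bot.trace("round_mid","side"):
    m=o["mask"]&(d>0); q=P[m]; q=q[q[:,2]>.09]
    if len(q)>10:
        v,u=np.where(o["mask"]); print(o["conf"],len(q),np.percentile(q,[2,50,98],axis=0).ravel(),u.min(),u.max(),v.min(),v.max())
a=cv2.resize(f["p"][180:420,200:440],(400,400)); b=cv2.resize(p[120:270,230:380],(400,400),interpolation=cv2.INTER_CUBIC); save("w7c",np.hstack([a,b]))
L=(cloud(f["d"],f["K"],f["R"],f["t"])-st["position"])@st["tcp_rot"]
for v in range(200,420,12): 
    if f["d"][v,320]>0: print(v,L[v,320])
```

```text
0.59 264 [0.5245 0.1835 0.1345 0.5478 0.1946 0.159  0.5681 0.2228 0.1761] 311 330 158 177
200 [ 0.0298 -0.001   0.0567]
212 [ 0.022  -0.0011  0.0635]
224 [ 0.0129 -0.0011  0.0741]
236 [ 0.0067 -0.0011  0.0701]
248 [ 0.0004 -0.0011  0.0667]
260 [ 0.0231 -0.0008 -0.0294]
272 [ 0.0193 -0.0008 -0.0308]
284 [ 0.016  -0.0008 -0.0333]
296 [ 0.0323 -0.0006 -0.0838]
308 [ 0.0316 -0.0006 -0.0882]
320 [ 0.0294 -0.0006 -0.0889]
332 [ 0.0265 -0.0006 -0.0882]
344 [-0.026  -0.0009  0.0038]
356 [-0.0313 -0.0009  0.0028]
368 [-0.1035 -0.0013  0.1108]
380 [ 0.0229 -0.0006 -0.0992]
392 [ 0.0247 -0.0006 -0.1053]
404 [ 0.025  -0.0006 -0.1087]
416 [ 0.0246 -0.0006 -0.1108]
```

View pics/w7c.png

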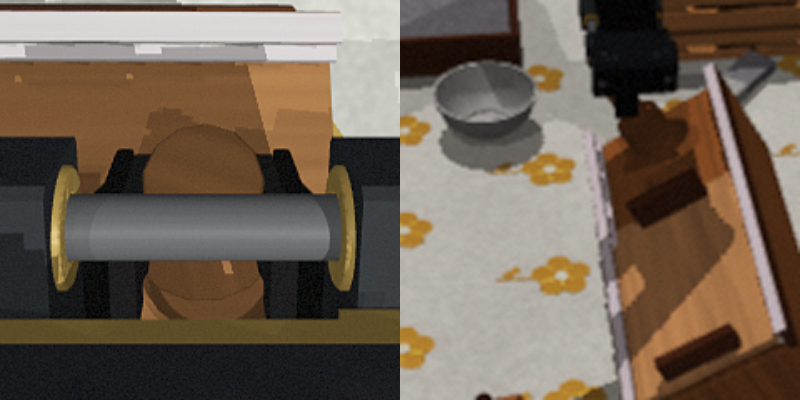

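The left panel shows the handle end at (205,165), tilted about 29° by its depth slope. The right panel shows the stamp leaning in the gripper at (650,130). I centre it over the pocket, then go in along the axis.

Emit:
{"fn": "move_arm", "kwargs": {
  "increments": [
    {"xyz": [-5.2,2.2,-3],"roll": 0,"grip": 15},
    {"xyz": [0,0,0],"roll": 0,"grip": 15},
    {"xyz": [0,0,0],"roll": 0,"grip": 15}
  ]
}}

```text
time_s: 14.37
position: [0.5355, 0.2153, 0.1856]
tcp_rot: [[-1.0, -0.006, 0.001], [-0.006, 1.0, 0.0], [-0.001, 0.0, -1.0]]
force: [-0.2, 0.4, -1.2]
opening: 0.285
grasp_force: 30.0
```

Emit:
{"fn": "move_arm", "kwargs": {
  "increments": [
    {"xyz": [-2.5,0,4.3],"roll": 0,"grip": 15},
    {"xyz": [-2.5,0,4.3],"roll": 0,"grip": 15},
    {"xyz": [-1,0,1.7],"roll": 0,"grip": 15},
    {"xyz": [0,0,0],"roll": 0,"grip": 15}
  ]
}}

```text
time_s: 14.7
position: [0.5406, 0.2154, 0.174]
tcp_rot: [[-1.0, -0.007, -0.001], [-0.007, 1.0, -0.0], [0.001, -0.0, -1.0]]
force: [-0.2, 0.5, -1.2]
opening: 0.276
grasp_force: 30.0
```

Emit:
{"fn": "move_arm", "kwargs": {
  "increments": [
    {"xyz": [-2.5,0,4.3],"roll": 0,"grip": 15},
    {"xyz": [-2.5,0,4.3],"roll": 0,"grip": 15},
    {"xyz": [-2.5,0,4.3],"roll": 0,"grip": 15},
    {"xyz": [0,0,0],"roll": 0,"grip": 15}
  ]
}}

```text
time_s: 15.03
position: [0.5484, 0.2154, 0.1609]
tcp_rot: [[-1.0, -0.007, -0.001], [-0.007, 1.0, -0.0], [0.001, -0.0, -1.0]]
force: [0.2, 0.2, -1.4]
opening: 0.281
grasp_force: 30.0
```

Emit:
{"fn": "move_arm", "kwargs": {
  "increments": [
    {"xyz": [-2.5,0,4.3],"roll": 0,"grip": 15},
    {"xyz": [-2.5,0,4.3],"roll": 0,"grip": 15},
    {"xyz": [-2.5,0,4.3],"roll": 0,"grip": 15},
    {"xyz": [0,0,0],"roll": 0,"grip": 15}
  ]
}}

```text
time_s: 15.37
position: [0.556, 0.2155, 0.1481]
tcp_rot: [[-1.0, -0.007, -0.001], [-0.007, 1.0, -0.0], [0.001, -0.0, -1.0]]
force: [-0.8, -0.5, -1.2]
opening: 0.277
grasp_force: 30.0
```

Emit:
{"fn": "move_arm", "kwargs": {
  "increments": [
    {"xyz": [-2.5,0,4.3],"roll": 0,"grip": 15},
    {"xyz": [0,0,0],"roll": 0,"grip": 50},
    {"xyz": [0,0,0],"roll": 0,"grip": 50},
    {"xyz": [0,0,0],"roll": 0,"grip": 50},
    {"xyz": [0,0,0],"roll": 0,"grip": 50}
  ]
}}

```text
time_s: 15.78
position: [0.5586, 0.2157, 0.1453]
tcp_rot: [[-1.0, -0.007, 0.001], [-0.007, 1.0, 0.0], [-0.001, 0.0, -1.0]]
force: [0.7, -0.5, -0.5]
opening: 0.467
grasp_force: 0.0
```

Emit:
{"fn": "move_arm", "kwargs": {
  "increments": [
    {"xyz": [0,0,-20],"roll": 0,"grip": 50},
    {"xyz": [0,0,-35],"roll": 0,"grip": 50},
    {"xyz": [0,0,-40],"roll": 0,"grip": 50},
    {"xyz": [0,0,-40],"roll": 0,"grip": 50},
    {"xyz": [0,0,-40],"roll": 0,"grip": 50}
  ]
}}

```text
time_s: 16.2
position: [0.5578, 0.2156, 0.322]
tcp_rot: [[-1.0, -0.007, 0.0], [-0.007, 1.0, 0.0], [-0.0, 0.0, -1.0]]
force: [0.5, 1.0, -0.1]
opening: 0.498
grasp_force: 0.0
```

Emit:
{"fn": "move_arm", "kwargs": {
  "increments": [
    {"xyz": [-30,-15,-10],"roll": 0,"grip": 50},
    {"xyz": [-30,-15,0],"roll": 0,"grip": 50},
    {"xyz": [0,0,0],"roll": 0,"grip": 50},
    {"xyz": [0,0,0],"roll": 0,"grip": 50}
  ]
}}

```text
time_s: 16.53
position: [0.6194, 0.1851, 0.3298]
tcp_rot: [[-1.0, -0.005, 0.0], [-0.005, 1.0, 0.0], [-0.0, 0.0, -1.0]]
force: [-1.4, 0.6, -0.5]
opening: 0.499
grasp_force: 0.0
```

Run:
```python
from h import *
np.set_printoptions(precision=4,suppress=True)
c,p,d,P=look("w8"); save("w8c",p[20:260,160:480])
C=np.array([.5692,.0672,.136]); L=(P-C)@RR
M=(d>0)&(np.hypot(L[...,0],L[...,1]-.15)<.026)
v,u=np.where(M); print("bbox",u.min(),u.max(),v.min(),v.max())
for r in (.008,.012,.02):
    q=L[(d>0)&(np.hypot(L[...,0],L[...,1]-.15)<r)]; print(r,np.percentile(q[:,2],[5,25,50,75,95]))
q=L[M]; e=q[(q[:,2]>-.03)&(q[:,2]<.0)]; print("handle-end",len(e),np.percentile(e,[2,50,98],axis=0).ravel())
```

```text
16.5333 [0.6194 0.1851 0.3298] [-0.0047  1.      0.0001] [  6.7451  26.6184  70.9306   0.0036  82.4291 -83.5272] [-1.3674  0.6238 -0.4632]
bbox 330 391 122 178
0.008 [-0.0062 -0.0055 -0.0049 -0.0045 -0.0036]
0.012 [-0.0352 -0.0205 -0.0062 -0.005  -0.0041]
0.02 [-0.0591 -0.0239 -0.0065 -0.0051 -0.0041]
handle-end 1843 [-0.0256  0.1279 -0.0285 -0.0088  0.1513 -0.0089  0.0096  0.1754 -0.0009]
```

View pics/w8c.png

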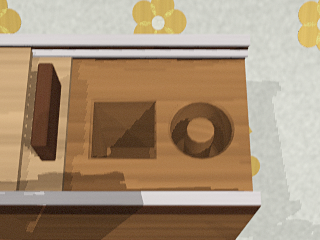

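The round stamp is home: its handle end shows about 5 to 7 mm below the face, centred in the round bore at (200,130). Now the square one.

Emit:
{"fn": "move_arm", "kwargs": {
  "increments": [
    {"xyz": [1,-39,0],"roll": 0,"grip": 52},
    {"xyz": [1,-40,0],"roll": 0,"grip": 52},
    {"xyz": [1,-40,0],"roll": 0,"grip": 52},
    {"xyz": [1,-40,0],"roll": 0,"grip": 52},
    {"xyz": [1,-40,0],"roll": 0,"grip": 52}
  ]
}}

```text
time_s: 17.0
position: [0.6132, -0.0133, 0.3295]
tcp_rot: [[-1.0, -0.008, -0.002], [-0.008, 1.0, 0.001], [0.002, 0.001, -1.0]]
force: [1.2, -0.2, 0.3]
opening: 0.522
grasp_force: 0.0
```

Emit:
{"fn": "move_arm", "kwargs": {
  "increments": [
    {"xyz": [1,-40,0],"roll": 0,"grip": 52},
    {"xyz": [1,-40,0],"roll": 0,"grip": 52},
    {"xyz": [1,-40,0],"roll": 0,"grip": 52},
    {"xyz": [1,-40,0],"roll": 0,"grip": 52},
    {"xyz": [1,-40,0],"roll": 0,"grip": 52}
  ]
}}

```text
time_s: 17.42
position: [0.61, -0.2132, 0.3295]
tcp_rot: [[-1.0, -0.008, -0.001], [-0.008, 1.0, 0.001], [0.001, 0.001, -1.0]]
force: [0.5, -0.4, 0.0]
opening: 0.517
grasp_force: 0.0
```

Emit:
{"fn": "move_arm", "kwargs": {
  "increments": [
    {"xyz": [0,-39,0],"roll": 0,"grip": 52},
    {"xyz": [0,0,35],"roll": 0.086,"grip": 52},
    {"xyz": [0,0,38],"roll": 0.086,"grip": 52},
    {"xyz": [0,0,38],"roll": 0.086,"grip": 52},
    {"xyz": [0,0,38],"roll": 0,"grip": 52}
  ]
}}

```text
time_s: 17.83
position: [0.6104, -0.2508, 0.1794]
tcp_rot: [[-0.968, 0.251, -0.0], [0.251, 0.968, 0.001], [0.001, 0.001, -1.0]]
force: [-0.4, -0.3, -0.6]
opening: 0.517
grasp_force: 0.0
```

Emit:
{"fn": "move_arm", "kwargs": {
  "increments": [
    {"xyz": [0,0,20],"roll": 0,"grip": 52},
    {"xyz": [0,0,0],"roll": 0,"grip": 52},
    {"xyz": [0,0,0],"roll": 0,"grip": 52}
  ]
}}

```text
time_s: 18.08
position: [0.6104, -0.2505, 0.1597]
tcp_rot: [[-0.969, 0.248, -0.003], [0.248, 0.969, 0.002], [0.004, 0.001, -1.0]]
force: [1.2, -0.4, 1.0]
opening: 0.521
grasp_force: 0.0
```

Emit:
{"fn": "move_arm", "kwargs": {
  "increments": [
    {"xyz": [-0.5,-2.7,35],"roll": 0,"grip": 52},
    {"xyz": [0,0,35],"roll": 0,"grip": 52},
    {"xyz": [0,0,25],"roll": 0,"grip": 52},
    {"xyz": [0,0,15],"roll": 0,"grip": 52},
    {"xyz": [0,0,0],"roll": 0,"grip": 52}
  ]
}}

```text
time_s: 18.5
position: [0.6106, -0.2538, 0.0497]
tcp_rot: [[-0.969, 0.248, -0.002], [0.248, 0.969, 0.002], [0.003, 0.001, -1.0]]
force: [-1.2, 0.3, -0.6]
opening: 0.521
grasp_force: 0.0
```

Emit:
{"fn": "move_arm", "kwargs": {
  "increments": [
    {"xyz": [0,0,0],"roll": 0,"grip": 15},
    {"xyz": [0,0,0],"roll": 0,"grip": 15},
    {"xyz": [0,0,0],"roll": 0,"grip": 15},
    {"xyz": [0,0,0],"roll": 0,"grip": 15},
    {"xyz": [0,0,0],"roll": 0,"grip": 15}
  ]
}}

```text
time_s: 18.92
position: [0.6125, -0.2552, 0.0528]
tcp_rot: [[-0.969, 0.249, 0.003], [0.249, 0.969, -0.002], [-0.003, -0.001, -1.0]]
force: [0.9, 1.1, 3.7]
opening: 0.27
grasp_force: 29.7
```

Emit:
{"fn": "move_arm", "kwargs": {
  "increments": [
    {"xyz": [0,0,-25],"roll": 0,"grip": 15},
    {"xyz": [0,0,-40],"roll": 0,"grip": 15},
    {"xyz": [0,0,-40],"roll": 0,"grip": 15},
    {"xyz": [0,0,-40],"roll": -0.086,"grip": 15},
    {"xyz": [0,0,-40],"roll": -0.086,"grip": 15}
  ]
}}

```text
time_s: 19.33
position: [0.6107, -0.2545, 0.2378]
tcp_rot: [[-0.997, 0.075, -0.0], [0.075, 0.997, 0.0], [0.001, 0.0, -1.0]]
force: [0.9, -0.4, -0.5]
opening: 0.278
grasp_force: 29.8
```

Emit:
{"fn": "move_arm", "kwargs": {
  "increments": [
    {"xyz": [0,0,-40],"roll": -0.086,"grip": 15},
    {"xyz": [5,15,0],"roll": 0,"grip": 15},
    {"xyz": [8,37,0],"roll": 0,"grip": 15},
    {"xyz": [8,37,0],"roll": 0,"grip": 15},
    {"xyz": [8,37,0],"roll": 0,"grip": 15}
  ]
}}

```text
time_s: 19.75
position: [0.5805, -0.128, 0.2763]
tcp_rot: [[-1.0, -0.005, 0.0], [-0.005, 1.0, 0.0], [-0.0, 0.0, -1.0]]
force: [1.0, 0.4, -2.2]
opening: 0.273
grasp_force: 29.8
```

Emit:
{"fn": "move_arm", "kwargs": {
  "increments": [
    {"xyz": [8,37,0],"roll": 0,"grip": 15},
    {"xyz": [8,37,0],"roll": 0,"grip": 15},
    {"xyz": [8,37,0],"roll": 0,"grip": 15},
    {"xyz": [8,37,0],"roll": 0,"grip": 15},
    {"xyz": [8,37,0],"roll": 0,"grip": 15}
  ]
}}

```text
time_s: 20.17
position: [0.5391, 0.0574, 0.2762]
tcp_rot: [[-1.0, -0.006, 0.0], [-0.006, 1.0, -0.0], [-0.0, -0.0, -1.0]]
force: [0.4, 0.2, -1.3]
opening: 0.276
grasp_force: 29.7
```

Emit:
{"fn": "move_arm", "kwargs": {
  "increments": [
    {"xyz": [6,37,0],"roll": 0,"grip": 15},
    {"xyz": [0,37,0],"roll": 0,"grip": 15},
    {"xyz": [0,0,0],"roll": 0,"grip": 15},
    {"xyz": [0,0,0],"roll": 0,"grip": 15}
  ]
}}

```text
time_s: 20.5
position: [0.533, 0.1316, 0.2761]
tcp_rot: [[-1.0, -0.011, 0.0], [-0.011, 1.0, -0.0], [-0.0, -0.0, -1.0]]
force: [-0.6, -0.3, -1.8]
opening: 0.275
grasp_force: 29.8
```

Run:
```python
from h import *
np.set_printoptions(precision=4,suppress=True)
c,p,d,P=look("w9"); st=bot.read_state(); L=(P-st["position"])@np.array(st["tcp_rot"])
Q=L[(d>0)&(abs(L[...,0])<.05)&(abs(L[...,1])<.035)&(L[...,2]>-.05)&(L[...,2]<.075)]
for z in list(np.arange(.012,.06,.004)):
    q=Q[abs(Q[:,2]-z)<.002]
    if len(q)>5: print(round(z,3),len(q),np.percentile(q[:,:2],[2,98],axis=0).ravel())
q=Q[(Q[:,2]>.025)&(Q[:,2]<.047)&(Q[:,0]>.015)]; print("front face yaw deg",np.degrees(np.polyfit(q[:,1],q[:,0],1)[0]))
q=Q[(Q[:,2]>-.042)&(Q[:,2]<-.028)]; print("top",len(q),np.percentile(q,[2,50,98],axis=0).ravel())
```

```text
20.5 [0.533  0.1316 0.2761] [-0.011   0.9999 -0.0004] [  2.2154  20.8477  89.3198  -0.0247  69.8209 -88.4088] [-0.5538 -0.313  -1.767 ]
0.012 133 [ 0.0128 -0.0096  0.0155  0.0124]
0.016 122 [ 0.0133 -0.0096  0.0154  0.0125]
0.02 3328 [ 0.0038 -0.0204  0.0258  0.0234]
0.024 435 [ 0.0051 -0.0215  0.0264  0.0237]
0.028 167 [ 0.0259 -0.0197  0.0265  0.0229]
0.032 170 [ 0.0258 -0.0196  0.0264  0.0229]
0.036 142 [ 0.0258 -0.0194  0.0264  0.0231]
0.04 139 [ 0.026  -0.0199  0.0264  0.023 ]
0.044 134 [ 0.0259 -0.0193  0.0264  0.023 ]
0.048 125 [ 0.0259 -0.0193  0.0264  0.0232]
front face yaw deg 0.05049487813042865
top 2044 [-0.008  -0.0118 -0.0402 -0.0022  0.0006 -0.0334  0.0152  0.0134 -0.0284]
```

Emit:
{"fn": "move_arm", "kwargs": {
  "increments": [
    {"xyz": [-4.5,15,30],"roll": 0,"grip": 15},
    {"xyz": [0,5,35],"roll": 0,"grip": 15},
    {"xyz": [0,0,25],"roll": 0,"grip": 15},
    {"xyz": [0,0,0],"roll": 0,"grip": 15},
    {"xyz": [0,0,0],"roll": 0,"grip": 15}
  ]
}}

```text
time_s: 20.97
position: [0.5376, 0.1482, 0.185]
tcp_rot: [[-1.0, -0.005, -0.003], [-0.005, 1.0, -0.001], [0.003, -0.001, -1.0]]
force: [0.3, -0.8, -1.2]
opening: 0.272
grasp_force: 29.8
```

Emit:
{"fn": "move_arm", "kwargs": {
  "increments": [
    {"xyz": [0,0,4],"roll": 0,"grip": 15},
    {"xyz": [0,0,3],"roll": 0,"grip": 15},
    {"xyz": [0,0,0],"roll": 0,"grip": 15}
  ]
}}

```text
time_s: 21.22
position: [0.5389, 0.1492, 0.18]
tcp_rot: [[-1.0, -0.006, 0.002], [-0.006, 1.0, 0.0], [-0.002, -0.0, -1.0]]
force: [-0.6, -0.2, -0.7]
opening: 0.276
grasp_force: 29.8
```

Emit:
{"fn": "move_arm", "kwargs": {
  "increments": [
    {"xyz": [1,2,3],"roll": 0,"grip": 15},
    {"xyz": [0,0,2.5],"roll": 0,"grip": 15},
    {"xyz": [0,0,2],"roll": 0,"grip": 15},
    {"xyz": [0,0,0],"roll": 0,"grip": 15}
  ]
}}

```text
time_s: 21.55
position: [0.5382, 0.1526, 0.1753]
tcp_rot: [[-1.0, -0.007, 0.004], [-0.007, 1.0, 0.001], [-0.004, 0.001, -1.0]]
force: [-4.1, 0.8, 18.0]
opening: 0.271
grasp_force: 30.0
```

Same contact height and force as before, so I follow the same arc.

Emit:
{"fn": "move_arm", "kwargs": {
  "increments": [
    {"xyz": [4,0,1.5],"roll": 0,"grip": 15},
    {"xyz": [4,0,1.5],"roll": 0,"grip": 15},
    {"xyz": [4,0,1.5],"roll": 0,"grip": 15},
    {"xyz": [0,0,0],"roll": 0,"grip": 15}
  ]
}}

```text
time_s: 21.88
position: [0.5302, 0.1526, 0.1727]
tcp_rot: [[-1.0, -0.007, 0.015], [-0.007, 1.0, 0.002], [-0.015, 0.002, -1.0]]
force: [-1.1, 0.9, 21.7]
opening: 0.272
grasp_force: 30.0
```

Emit:
{"fn": "move_arm", "kwargs": {
  "increments": [
    {"xyz": [4,0,1.8],"roll": 0,"grip": 15},
    {"xyz": [4,0,2],"roll": 0,"grip": 15},
    {"xyz": [3.5,0,2],"roll": 0,"grip": 15},
    {"xyz": [0,0,0],"roll": 0,"grip": 15}
  ]
}}

```text
time_s: 22.22
position: [0.5154, 0.1525, 0.1646]
tcp_rot: [[-1.0, -0.007, 0.007], [-0.007, 1.0, 0.002], [-0.007, 0.001, -1.0]]
force: [-2.8, 1.6, 15.8]
opening: 0.274
grasp_force: 30.0
```

Emit:
{"fn": "move_arm", "kwargs": {
  "increments": [
    {"xyz": [3.5,0,2.5],"roll": 0,"grip": 15},
    {"xyz": [3.5,0,2.5],"roll": 0,"grip": 15},
    {"xyz": [3.5,0,2.5],"roll": 0,"grip": 15},
    {"xyz": [0,0,0],"roll": 0,"grip": 15}
  ]
}}

```text
time_s: 22.55
position: [0.5073, 0.1526, 0.1587]
tcp_rot: [[-1.0, -0.007, 0.013], [-0.007, 1.0, 0.002], [-0.013, 0.002, -1.0]]
force: [-1.8, 2.4, 22.2]
opening: 0.272
grasp_force: 30.0
```

```bash
cat >> h.py <<'E'
def tilt3(tag):
    c,p,d,P=look(tag); st=bot.read_state(); L=(P-st["position"])@np.array(st["tcp_rot"])
    q=L[(d>0)&(L[...,2]>-.045)&(L[...,2]<-.022)&(abs(L[...,1])<.009)&(L[...,0]>.0)&(L[...,0]<.03)]
    s=np.polyfit(q[:,0],q[:,2],1); th=np.arctan(s[0])
    n=np.array([np.sin(th),-np.cos(th)]); dist=(np.array([.01,s[0]*.01+s[1]])-[.003,-.019])@n
    print("tilt",np.degrees(th),"end above G",dist,len(q))
E
python3 - <<'E'
from h import *
np.set_printoptions(precision=4,suppress=True)
tilt3("w10")
E
```

```text
22.55 [0.5073 0.1526 0.1587] [-0.0071  1.      0.0016] [  4.6206  27.819   99.9625   0.0491  51.4887 -85.8143] [-1.7517  2.3945 22.2299]
tilt 33.24390694265481 end above G 0.019467599868574183 2157
```

Emit:
{"fn": "move_arm", "kwargs": {
  "increments": [
    {"xyz": [3,0,-5],"roll": 0,"grip": 15},
    {"xyz": [3,0,-5],"roll": 0,"grip": 15},
    {"xyz": [-12,0,-4.5],"roll": 0,"grip": 15},
    {"xyz": [-12,0,-4.5],"roll": 0,"grip": 15},
    {"xyz": [-11,-1,-4.5],"roll": 0,"grip": 15}
  ]
}}

```text
time_s: 23.02
position: [0.5317, 0.1509, 0.1772]
tcp_rot: [[-1.0, -0.007, -0.001], [-0.007, 1.0, -0.0], [0.001, -0.0, -1.0]]
force: [0.4, 0.7, -1.7]
opening: 0.271
grasp_force: 30.0
```

Emit:
{"fn": "move_arm", "kwargs": {
  "increments": [
    {"xyz": [0,0,0],"roll": 0,"grip": 15},
    {"xyz": [0,0,0],"roll": 0,"grip": 15},
    {"xyz": [0,0,0],"roll": 0,"grip": 15}
  ]
}}

```text
time_s: 23.27
position: [0.5304, 0.1507, 0.1764]
tcp_rot: [[-1.0, -0.007, -0.003], [-0.007, 1.0, -0.0], [0.003, -0.0, -1.0]]
force: [-0.2, 0.6, -1.7]
opening: 0.276
grasp_force: 30.0
```

Run:
```python
from h import *
np.set_printoptions(precision=4,suppress=True)
tilt3("w11")
```

```text
23.2667 [0.5304 0.1507 0.1764] [-0.0068  1.     -0.0001] [  4.2469  28.1048  95.3297   0.0031  56.7312 -86.1427] [-0.2027  0.553  -1.72  ]
tilt 32.89700093204558 end above G 0.019348121490674105 2136
```

Emit:
{"fn": "move_arm", "kwargs": {
  "increments": [
    {"xyz": [-5.4,0.6,-6.6],"roll": 0,"grip": 15},
    {"xyz": [0,0,0],"roll": 0,"grip": 15},
    {"xyz": [0,0,0],"roll": 0,"grip": 15}
  ]
}}

```text
time_s: 23.57
position: [0.538, 0.1514, 0.1842]
tcp_rot: [[-1.0, -0.007, 0.001], [-0.007, 1.0, 0.0], [-0.001, 0.0, -1.0]]
force: [-0.0, 0.0, -1.1]
opening: 0.276
grasp_force: 30.0
```

Emit:
{"fn": "move_arm", "kwargs": {
  "increments": [
    {"xyz": [-2.5,0,4.3],"roll": 0,"grip": 15},
    {"xyz": [-2.5,0,4.3],"roll": 0,"grip": 15},
    {"xyz": [0,0,0],"roll": 0,"grip": 15},
    {"xyz": [0,0,0],"roll": 0,"grip": 15}
  ]
}}

```text
time_s: 23.9
position: [0.5422, 0.1513, 0.1743]
tcp_rot: [[-1.0, -0.007, -0.001], [-0.007, 1.0, -0.0], [0.001, -0.0, -1.0]]
force: [0.3, 0.5, -0.7]
opening: 0.273
grasp_force: 30.0
```

Emit:
{"fn": "move_arm", "kwargs": {
  "increments": [
    {"xyz": [-2,0,3.4],"roll": 0,"grip": 15},
    {"xyz": [-1,0,1.7],"roll": 0,"grip": 15},
    {"xyz": [0,0,0],"roll": 0,"grip": 15}
  ]
}}

```text
time_s: 24.15
position: [0.5455, 0.1514, 0.1694]
tcp_rot: [[-1.0, -0.007, -0.001], [-0.007, 1.0, -0.0], [0.001, -0.0, -1.0]]
force: [-1.1, 0.5, -1.9]
opening: 0.271
grasp_force: 30.0
```

Emit:
{"fn": "move_arm", "kwargs": {
  "increments": [
    {"xyz": [2,0,1.2],"roll": 0,"grip": 15},
    {"xyz": [-2,0,3.4],"roll": 0,"grip": 15},
    {"xyz": [0,0,0],"roll": 0,"grip": 15}
  ]
}}

```text
time_s: 24.4
position: [0.5453, 0.1514, 0.1648]
tcp_rot: [[-1.0, -0.007, -0.001], [-0.007, 1.0, -0.0], [0.001, -0.0, -1.0]]
force: [-0.2, 0.3, -1.5]
opening: 0.272
grasp_force: 30.0
```

Emit:
{"fn": "move_arm", "kwargs": {
  "increments": [
    {"xyz": [-2.5,0,4.3],"roll": 0,"grip": 15},
    {"xyz": [-2.5,0,4.3],"roll": 0,"grip": 15},
    {"xyz": [0,0,0],"roll": 0,"grip": 15}
  ]
}}

```text
time_s: 24.65
position: [0.5507, 0.1513, 0.1558]
tcp_rot: [[-1.0, -0.007, -0.001], [-0.007, 1.0, -0.0], [0.001, -0.0, -1.0]]
force: [-0.7, 0.1, -1.3]
opening: 0.275
grasp_force: 30.0
```

Emit:
{"fn": "move_arm", "kwargs": {
  "increments": [
    {"xyz": [-2.5,0,4.3],"roll": 0,"grip": 15},
    {"xyz": [-2.5,0,4.3],"roll": 0,"grip": 15},
    {"xyz": [0,0,0],"roll": 0,"grip": 15}
  ]
}}

```text
time_s: 24.9
position: [0.5557, 0.1514, 0.1472]
tcp_rot: [[-1.0, -0.007, -0.001], [-0.007, 1.0, -0.0], [0.001, -0.0, -1.0]]
force: [0.1, 0.5, -2.9]
opening: 0.274
grasp_force: 30.0
```

Emit:
{"fn": "move_arm", "kwargs": {
  "increments": [
    {"xyz": [-2.2,0,3.8],"roll": 0,"grip": 15},
    {"xyz": [0,0,0],"roll": 0,"grip": 48},
    {"xyz": [0,0,0],"roll": 0,"grip": 48},
    {"xyz": [0,0,0],"roll": 0,"grip": 48},
    {"xyz": [0,0,0],"roll": 0,"grip": 48}
  ]
}}

```text
time_s: 25.32
position: [0.5578, 0.1515, 0.1447]
tcp_rot: [[-1.0, -0.007, 0.001], [-0.007, 1.0, 0.0], [-0.001, 0.0, -1.0]]
force: [0.7, -0.1, 0.3]
opening: 0.454
grasp_force: 0.0
```

Emit:
{"fn": "move_arm", "kwargs": {
  "increments": [
    {"xyz": [0,0,-20],"roll": 0,"grip": 48},
    {"xyz": [0,0,-35],"roll": 0,"grip": 48},
    {"xyz": [0,0,-40],"roll": 0,"grip": 48},
    {"xyz": [0,0,-40],"roll": 0,"grip": 48},
    {"xyz": [0,0,-40],"roll": 0,"grip": 48}
  ]
}}

```text
time_s: 25.73
position: [0.5571, 0.1515, 0.3214]
tcp_rot: [[-1.0, -0.007, -0.0], [-0.007, 1.0, 0.0], [0.0, 0.0, -1.0]]
force: [1.3, -0.8, -0.2]
opening: 0.477
grasp_force: 0.0
```

Emit:
{"fn": "move_arm", "kwargs": {
  "increments": [
    {"xyz": [-30,17,-10],"roll": 0,"grip": 48},
    {"xyz": [-30,17,0],"roll": 0,"grip": 48},
    {"xyz": [0,0,0],"roll": 0,"grip": 48},
    {"xyz": [0,0,0],"roll": 0,"grip": 48}
  ]
}}

```text
time_s: 26.07
position: [0.6179, 0.1864, 0.3289]
tcp_rot: [[-1.0, -0.008, -0.0], [-0.008, 1.0, -0.0], [0.0, -0.0, -1.0]]
force: [-0.9, -0.3, 0.0]
opening: 0.479
grasp_force: 0.0
```

Run:
```python
from h import *
np.set_printoptions(precision=4,suppress=True)
c,p,d,P=look("w12"); save("w12c",p[20:260,160:480])
C=np.array([.5692,.0672,.136]); L=(P-C)@RR
for y in (.15,.085):
    q=L[(d>0)&(np.hypot(L[...,0],L[...,1]-y)<.008)]; print(y,np.percentile(q[:,2],[5,50,95]))
    q=L[(d>0)&(np.hypot(L[...,0],L[...,1]-y)<.022)&(L[...,2]>-.012)&(L[...,2]<.0)]; print(np.percentile(q,[3,50,97],axis=0).ravel())
q=L[(d>0)&(abs(L[...,0])<.025)&(L[...,2]>.028)&(L[...,2]<.05)&(L[...,1]>0)&(L[...,1]<.1)]; print("rib",np.percentile(q,[3,50,97],axis=0).ravel())
```

```text
26.0667 [0.6179 0.1864 0.3289] [-0.0077  1.     -0.0002] [  6.8867  26.5766  71.1425  -0.009   82.3043 -83.5513] [-0.8661 -0.3329  0.0056]
0.15 [-0.0061 -0.0049 -0.0037]
[-0.0119  0.1393 -0.0105 -0.0005  0.1496 -0.0053  0.0091  0.1605 -0.0037]
0.085 [-0.006  -0.0048 -0.0037]
[-0.0133  0.0732 -0.0105 -0.0005  0.0845 -0.0052  0.0093  0.0954 -0.0037]
rib [-0.0233  0.0228  0.0297  0.0007  0.0303  0.0418  0.0237  0.0341  0.0433]
```

View pics/w12c.png

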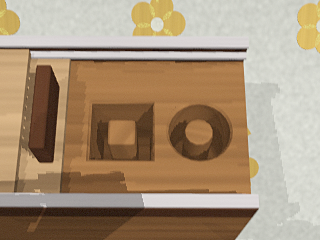

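Both handle ends sit centred at the same depth below the face, at (122,132) and (200,132). The cover's rib is still at its stop, and the robot touches nothing. I hand in.

```bash
python3 -c "
from rig import bot
print(bot.hand_in())"
```

```text
the job is handed in; nothing more can be done
None
```

The lower cover is fully open with its neighbour left shut, both stamps are down in their own pockets handle up, and the job was handed in at about 26 s; the hand-in returned no verdict.

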